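Line up the dop plates in the setting jig

ROBOT

A 6-joint arm with a two-finger parallel gripper is mounted at the origin on the work surface. World frame = base frame: x ahead of the robot, y to its left, z up, the work surface at z = 0. Lengths are in m, angles in rad, forces in N, time in s.
With the tool pointing down it reaches from about 0.225 to 0.875 m from the base axis. Payload 3.4 kg.
Tool frame: the origin (TCP) lies between the finger pads; the fingertips stand ctrl.tcp_to_tips ahead of it and the grasp point (between the pads) lies 8 mm behind it (ctrl.tcp_to_tips is the distance from the TCP to the fingertips, in m); z points along the fingers, y is the line along which they close (so a half turn about z gives the same grasp; the last joint's range is limited). The gripper opens to 85 mm and grips with 20 to 120 N. Pads are 22 mm wide; open, the fingers measure 114 mm over their backs; the gripper's body (76 mm by 85 mm) begins 54 mm behind the grasp point. The pads swing forward as they close: fully open they stand 13 mm farther back than shut.
Start: joints at [-1.297, 0.276, 1.505, -0, 1.361, -0.121], TCP at [0.221, -0.531, 0.242] pointing down, gripper open.
Joint ranges: [-2.89, 2.89], [-0.75, 2.08], [0.22, 2.7], [-1.18, 4.32], [0.11, 2.71], [-2.7, 2.7]. Speed limits (rad/s): [2.57, 2.57, 3.14, 3.14, 3.14, 3.14].

INTERFACE

Orientations are given as a rotation vector (axis times angle).
In Python, from cell import sense, imaging, ctrl gives the robot as it stands.
- The arm moves only by the tool drive_tool, never from a script. Its argument "plan" is one flat list of numbers, 7 for each row, row after row: the opening, from -1 (shut) to 1 (fully open), so that 0 is half open, then the shift along the tool's x, y, z in units of 20 cm (1.0 is 20 cm), then the turn, a rotation vector about the tool's x, y, z in units of pi rad (1.0 is pi rad). In form: [claw, tx, ty, tz, wx, wy, wz, claw, tx, ty, tz, wx, wy, wz, ...]. A call has 1 to 10 rows; each row is the pose to reach, as a shift and turn from the pose commanded when the call began, along the tool's axes at that moment, turning the shorter way round; what a row does not reach only later rows make up. A row lasts 1/12 s, in which the tool goes at most 41.7 mm and 7.16 degrees, less where a joint would pass 70% of its speed; a pose out of reach is approached as far as the arm can. A call with a number of a shift or a turn outside -1 to 1 is refused whole. A call with a gripper value outside its range is refused whole. The fingers move at their own pace and stop on an object; "squeeze" is the grip in N (left out, the last holds). Time passes only in rows, so rows that repeat a pose let the fingers close. It gives the time, the measured TCP pose, the force, the opening and the grip force at its end, in the units of the state.
- sense(): the state, without advancing time (a new reading comes with each control period).
- imaging.read_camera(name): name is "scene" or "top" or "wrist"; returns a dict with "frame" (480x640x3 uint8, red, green, blue), "fov_y" (degrees; the focal length in pixels is half the picture's height over the tangent of half this angle, whatever the lens; pixels are square), "cx", "cy" (the principal point, pixels), "R" (3x3) and "t" (3): a world point X has camera coordinates R X + t. Camera axes: x right, y down, z forward; pixel columns grow to the right and rows downward; lengths in m; the calibration is good to about 2 mm. A picture is of the moment at which its call begins. There is no depth.
- ctrl.finish_job(): hands the job in; it is judged then, once.
The state is a dict: "clock": time; "joints": joint angles; "dq": joint speeds; "tau": joint torques, N m; "eef_pos": TCP position; "tcp_rot": TCP orientation; "ft_force": force on the tool from outside, world axes, zero at the start; "torque": the same for the moment, N m; "grip_width": finger opening in m; "gripper_force": force on a finger pad.
Only numpy, scipy, OpenCV 4.12 (cv2) and the standard library are available. Lean on these libraries where they do the work, as an engineer would, in place of code of your own. Each camera call takes 0.05 s, during which the arm holds its last target. There are 200 camera calls.

TASK

Get the stone-setting jig ready: first pull the stiff yellow slide gate open by 40 mm, so that its black grip stands over the red line and stays there, then turn each brass plate by its pin, without lifting it out of its pocket, until its flat lies flush against the dark steel alignment bar. Hang the empty basket that the plates came in by its red handle on both prongs of the hook stand, and leave the jar, the ring clamp and the loupe as they are.

Things in the scene. Friction and masses are not known exactly. Their poses are not given: they have to be found in the camera images.
- jig: Fixed jig: three pockets side by side, in front of one dark steel bar. Origin on the bench under the middle pocket; own x points to the bar, y along it towards the gate's grip. Bar face at own x = +45 mm. Pockets: centres at own y = +80, 0, -80 mm, 66 mm wide, from the near wall at x = -37 mm to the bar, floor 10 mm above the bench; bar and walls end 19 mm above the bench.
- gate (a joint): Yellow slide gate: a strip on the bar (top 25 mm above the bench) with three tabs, 14 mm wide, hanging in front of it. Value: m pulled out along the jig's own +y. Near 0 shut: a tab in mid-pocket, 6.5 mm in front of the bar, keeps each plate off it. 0.040 open: tabs clear, grip centred over the red line. End stop 0.075 (tabs foul again). Stiff (about 7 N), stays where left.
- gate_grip (a point): Middle of the gate's black upright grip, 45 mm above the bench: a block 14 mm along the jig's y, 24 mm along x, from 25 to 61 mm above the bench. Moves with the gate; axes as the jig's. The red line on the jig lies 40 mm along +y from its place when shut.
- plate1_mid (a point): Loose brass plate in the pocket at jig y = 80 mm (may be absent), 220 g: disc 64 mm across, 8 mm thick, one flat on its edge 24 mm from the centre. Point at its centre, half-way up, 14 mm above the bench. Own +x points to the flat, z up. A steel pin, 10 mm thick, stands 16 mm from the centre at own -x, top 44 mm above the bench: turn and push it by this pin. Home: own x along the jig's x.
- plate2_mid (a point): Loose brass plate in the pocket at jig y = 0 mm (may be absent), 220 g: disc 64 mm across, 8 mm thick, one flat on its edge 24 mm from the centre. Point at its centre, half-way up, 14 mm above the bench. Own +x points to the flat, z up. A steel pin, 10 mm thick, stands 16 mm from the centre at own -x, top 44 mm above the bench: turn and push it by this pin. Home: own x along the jig's x.
- plate3_mid (a point): Loose brass plate in the pocket at jig y = -80 mm (may be absent), 220 g: disc 64 mm across, 8 mm thick, one flat on its edge 24 mm from the centre. Point at its centre, half-way up, 14 mm above the bench. Own +x points to the flat, z up. A steel pin, 10 mm thick, stands 16 mm from the centre at own -x, top 44 mm above the bench: turn and push it by this pin. Home: own x along the jig's x.
- bar1 (a point): Middle of the bar's face at the pocket of plate1; axes as the jig's. A plate that lies flush has its centre 24 mm from here, towards own -x.
- bar2 (a point): Middle of the bar's face at the pocket of plate2; axes as the jig's. A plate that lies flush has its centre 24 mm from here, towards own -x.
- bar3 (a point): Middle of the bar's face at the pocket of plate3; axes as the jig's. A plate that lies flush has its centre 24 mm from here, towards own -x.
- basket_grip (a point): Middle of the red handle bar of the loose steel basket (200 to 325 g): bar 10 mm thick, 112 mm long along own y, 115 mm above the basket's underside. Basket 80 (x) by 114 (y) by 40 mm tall; thin uprights at own y = +-53 mm hold the bar, which does not swing. z up.
- stand: Fixed hook stand: wooden foot 130 mm square, a column at own x = +20 mm (top 211 mm above the bench) and two dark steel prongs, 8 mm thick, at own y = +-30 mm, pointing to own -x. Their upturned tips, at own x = -78 mm, reach 216 mm above the bench. Origin on the bench.
- stand_seat (a point): Where the middle of the basket's bar rests in the hollow of the two prongs, 199 mm above the bench (own x = -54 mm of the stand); axes as the stand's. The bar lies across both prongs, along own y; the prongs pass between bar and basket, so bring it in along own +x over the tips, then lower it.
- jar_mid (a point): Bystander: amber glass jar with a blue lid, 44 mm in diameter, 50 mm tall, standing; centre.
- clamp_mid (a point): Bystander: wooden ring clamp, 32 mm thick, 110 mm tall, standing on end; centre.
- loupe_mid (a point): Bystander: black loupe, 36 mm in diameter, 32 mm tall, standing; centre.
Mind the look-alikes: they are no part of the job. Leave any pink or turquoise look-alike of the part that bears plate3_mid alone. Of the things shaped like the part that bears basket_grip, the bare steel one is meant.

How it is judged:
On the way:
1. the gate is pulled open 40 mm, give or take 5.5 mm (value of joint gate between 0.0345 and 0.0455 m), for 0.2 s.
At the end, for the whole second after the job is handed in: Gate 34.5 to 45.5 mm open; each plate present flat in its pocket, flat within 0.07 rad of the bar, centre 21.5 to 25.8 mm from its face; basket hanging on both prongs, bar middle within 22 mm of the seat, within 0.35 rad of square, tilt under 0.3 rad; all at rest (all of step 1 and x of plate1_mid in the frame of bar1 between -0.0258 and -0.0215 m and angle between the x axis of plate1_mid and the x axis of bar1, either way round below 0.07 rad and height (world z) of each of plate1_mid, plate2_mid, plate3_mid below 0.0165 m and angle between each of plate1_mid, plate2_mid, plate3_mid's own z axis and vertical below 0.06 rad and linear speed of each of plate1, plate2, plate3 below 0.01 m/s and x of plate2_mid in the frame of bar2 between -0.0258 and -0.0215 m and angle between the x axis of plate2_mid and the x axis of bar2, either way round below 0.07 rad and x of plate3_mid in the frame of bar3 between -0.0258 and -0.0215 m and angle between the x axis of plate3_mid and the x axis of bar3, either way round below 0.07 rad and distance between basket_grip and stand_seat below 0.022 m and angle between the y axis of basket_grip and the y axis of stand_seat, either way round below 0.35 rad and angle between basket_grip's own z axis and vertical below 0.3 rad and linear speed of basket below 0.05 m/s and contact force between basket and stand above 0.5 N); the robot touches nothing.
It fails at once if a plate is lifted out of its pocket (height (world z) of any of plate1_mid, plate2_mid, plate3_mid above 0.026 m).
It fails at once if the jar, ring clamp or loupe is moved over 30 mm (distance of any of jar_mid, clamp_mid, loupe_mid from where it was at the start of the episode above 0.03 m).
Of plate1, plate2, plate3 only 2 to 3 are there at a start; the rules pass over those that are not, and their reading is None.
At some moment in a run one of basket may be knocked a few centimetres aside while the robot is not near it.
It also fails if it takes over 210 s, if anything falls off the work surface, if the arm or the gripper's body presses on something with over 40 N, if the wrist force passes 120 N, or if a joint passes its speed limit or range.

## Working session

There is one attempt and no reset: what is moved stays moved. The work goes in short steps, Python scripts to look and compute and a tool call to move; the robot and the scene stay as the last step left them, time stands still between calls to the robot, and variables do not carry over. Pictures are saved under pics/ and viewed, at most 14 in all, crops included, and the job is handed in when it is done.

Besides the shell and the picture viewer there is one more tool, called after "Call:" in YAML: its name, and indented under it one key for each argument. drive_tool: Moves the arm, as the interface text tells. Its arguments: {"type":"object","properties":{"plan":{"type":"array","items":{"type":"number"}},"squeeze":{"type":"number"}},"required":["plan"]}

```bash
ls; mkdir -p pics; cat > h.py <<'E'
import numpy as np, cv2
from cell import sense, imaging, ctrl
from scipy.spatial.transform import Rotation as Ro
def cam(n,save=None):
    d=imaging.read_camera(n)
    if save: cv2.imwrite('pics/'+save,cv2.cvtColor(d['frame'],cv2.COLOR_RGB2BGR))
    return d
def K(d):
    f=240/np.tan(np.radians(d['fov_y'])/2); return f
def ray(d,u,v,z):
    f=K(d);R=np.array(d['R']);t=np.array(d['t'])
    c=-R.T@t; r=R.T@np.array([(u-d['cx'])/f,(v-d['cy'])/f,1]); return c+r*(z-c[2])/r[2]
def proj(d,X):
    f=K(d);p=np.array(d['R'])@np.array(X)+d['t']; return np.round([f*p[0]/p[2]+d['cx'],f*p[1]/p[2]+d['cy']],1)
def move(target,yaw=None):
    """print the shift (tool units) from the measured pose to a world target"""
    s=sense();R=Ro.from_rotvec(s['tcp_rot'])
    print('shift',np.round(R.inv().apply(np.array(target)-s['eef_pos'])/0.2,4))
E
python3 - <<'E'
from h import *
for n in('scene','top'):
    d=cam(n,n+'0.png'); print(n,d['fov_y'],d['cx'],d['cy'],np.round(-np.array(d['R']).T@d['t'],3),np.round(d['R'],3).tolist())
s=sense();print(s);print(ctrl.tcp_to_tips);print(Ro.from_rotvec(s['tcp_rot']).as_matrix().round(3))
E
```

```text
pics
scene 43.60070743772699 314.5757815573152 236.4526627594385 [1.541 0.426 0.999] [[-0.361, 0.932, -0.011], [0.575, 0.213, -0.79], [-0.734, -0.292, -0.613]]
top 51.884080980147054 312.0132406036106 239.8975555814794 [0.331 0.021 1.354] [[0.027, -1.0, -0.006], [-0.989, -0.026, -0.145], [0.145, 0.01, -0.989]]
{'clock': 0.1, 'joints': array([-1.29699112e+00,  2.76504319e-01,  1.50603287e+00,  2.83945746e-05,
        1.36070588e+00, -1.21018232e-01]), 'dq': array([-5.74768531e-05, -8.79854373e-04, -4.00912681e-03,  2.80638199e-03,
       -9.12925495e-05,  9.08226556e-04]), 'tau': array([ 3.22239692e-03, -4.17691827e+01, -2.46406084e+01, -1.07054461e-05,
        5.80474298e-03, -2.82247186e-06]), 'eef_pos': array([ 0.2210377 , -0.53030943,  0.24153135]), 'tcp_rot': array([-3.07896120e+00, -6.15834464e-01,  1.54287531e-04]), 'ft_force': array([-0.45912264,  0.55764602, -0.52758976]), 'torque': array([ 0.03100162, -0.0038482 ,  0.03391871]), 'gripper_force': 0.0, 'grip_width': 0.08552970418302694}
0.011
[[ 0.923  0.385 -0.   ]
 [ 0.385 -0.923  0.002]
 [ 0.    -0.002 -1.   ]]
```

View pics/top0.png

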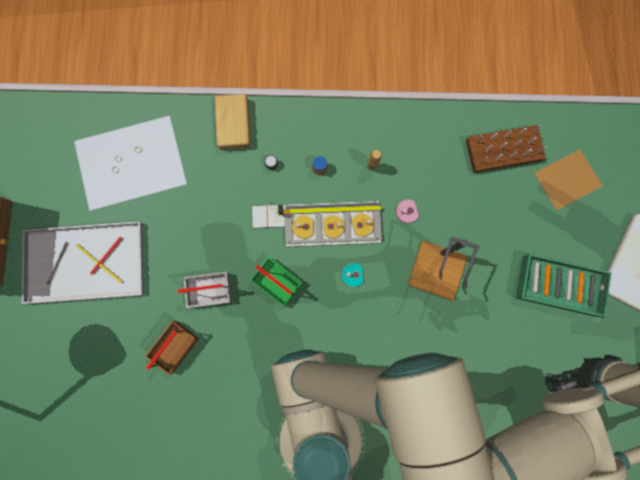

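View pics/scene0.png

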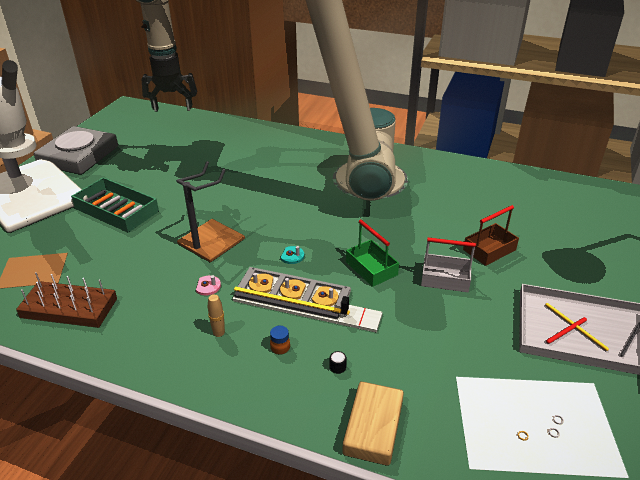

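Candidates: baskets at top-view pixels (207,290) grey steel, (277,282) green and (172,347) brown, so I take the steel one. Plates in the jig at (303,227), (333,227) and (364,226). The look-alikes, pink (407,211) and turquoise (353,275), I leave alone. The stand is at (440,268), with its prongs towards the right. Next, one close crop.

```bash
python3 - <<'E'
import cv2,numpy as np
a=cv2.imread('pics/top0.png');
c=cv2.resize(a[195:255,245:390],None,fx=5.5,fy=5.5,interpolation=cv2.INTER_CUBIC)
b=cv2.resize(a[225:315,170:330],None,fx=2.5,fy=2.5,interpolation=cv2.INTER_CUBIC)
e=cv2.resize(a[225:315,400:490],None,fx=2.5,fy=2.5,interpolation=cv2.INTER_CUBIC)
o=np.zeros((560,800,3),np.uint8); o[:c.shape[0],:c.shape[1]]=c; o[332:557,:400]=b; o[332:557,400:625]=e
cv2.imwrite('pics/crop1.png',o)
E
```

```text
(no output)
```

View pics/crop1.png

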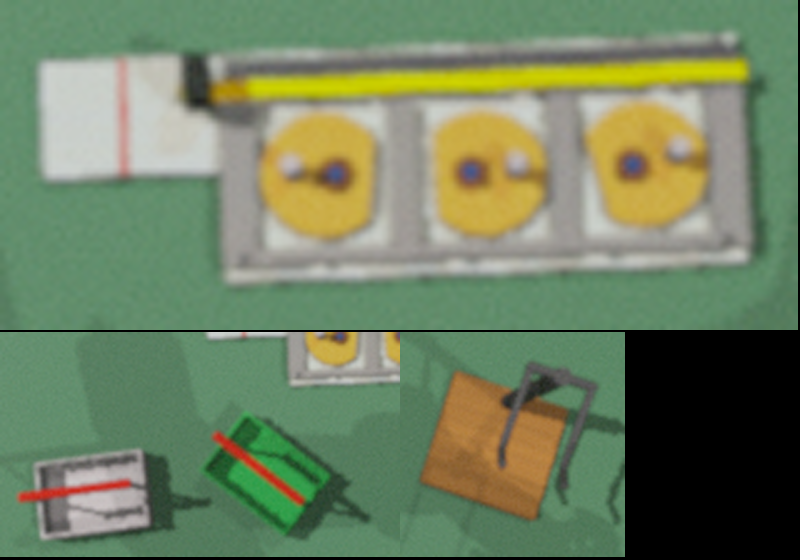

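Bottom left of the crop is the bare steel basket, with handle ends at about (178,291) and (222,286). The plates' pins point left, right and right of the blue studs. The gate's grip is at about (281,210) and the red line at (267,216). Next I get coarse positions.

```bash
python3 - <<'E'
from h import *
d=cam('top')
P=lambda u,v,z,o=(245,195),k=5.5: ray(d,o[0]+u/k,o[1]+v/k,z)[:2].round(3)
print('strip',P(247,88,.025),P(748,70,.025))
print('jig mid',P(487,175,.019),'grip',P(197,60,.061))
B=lambda u,v,z:P(u,v-332,z,(170,225),2.5)
print('bar z.115',B(20,497,.115),B(130,485,.115))
S=lambda u,v,z:P(u-400,v-332,z,(400,225),2.5)
print('prong tips',S(502,462,.216),S(565,487,.216),'base',S(527,368,.2),S(592,385,.2))
print('foot',[S(*q,.01).tolist() for q in((455,373),(422,482),(535,520),(568,410))])
w=cam('wrist','w0.png'); s=sense();R=Ro.from_rotvec(s['tcp_rot'])
print(w['fov_y'],R.inv().apply(-np.array(w['R']).T@w['t']-s['eef_pos']),(np.array(w['R'])@R.as_matrix()).round(2))
j=P(487,175,.019); move([j[0]-.05,j[1],.30])
E
```

```text
strip [0.604 0.097] [ 0.62  -0.153]
jig mid [ 0.564 -0.024] grip [0.61 0.12]
bar z.115 [0.375 0.365] [0.389 0.255]
prong tips [ 0.419 -0.267] [ 0.398 -0.324] base [ 0.51  -0.295] [ 0.495 -0.356]
foot [[0.532, -0.268], [0.411, -0.232], [0.373, -0.354], [0.494, -0.391]]
71.29182839269868 [ 0.07510205  0.00065767 -0.1316002 ] [[ 0.    1.   -0.  ]
 [-0.96  0.   -0.29]
 [-0.29  0.    0.96]]
shift [ 2.3261 -1.7747 -0.289 ]
```

Call:
drive_tool:
  plan: [-0.2,0,0,-0.4,0,0,0,-0.2,1,-1,-0.6,0,0,0,-0.2,1,-1,-0.6,0,0,0,-0.2,1,-1,-0.6,0,0,0,-0.2,1,-1,-0.6,0,0,0,-0.2,1,-1,-0.6,0,0,0,-0.2,1,-1,-0.6,0,0,0,-0.2,1,-1,-0.6,0,0,0,-0.2,1,-1,-0.6,0,0,0.105,-0.2,1,-1,-0.6,0,0,0.105]
  squeeze: 40

```text
clock: 1.03
eef_pos: [0.3298, -0.2669, 0.3636]
tcp_rot: [3.132, 0.225, 0.003]
ft_force: [-0.3, -1.6, -0.1]
grip_width: 0.0344
gripper_force: 0.0
```

```bash
python3 - <<'E'
from h import *
move([.60,-.024,.18]);s=sense();print(s['eef_pos'],Ro.from_rotvec(s['tcp_rot']).as_matrix().round(3)[:,0])
E
```

```text
shift [ 1.5093 -1.0105  0.9188]
[ 0.32975077 -0.26687394  0.36358207] [0.99  0.143 0.002]
```

Call:
drive_tool:
  plan: [-0.2,0.9,-1,0.3,0,0,0.025,-0.2,0.9,-1,0.3,0,0,0.025,-0.2,0.9,-1,0.3,0,0,0.025,-0.2,0.9,-1,0.3,0,0,0.025,-0.2,0.9,-1,0.3,0,0,0.025,-0.2,0.9,-1,0.3,0,0,0.025,-0.2,0.9,-1,0.3,0,0,0.025,-0.2,0.9,-1,0.3,0,0,0.025]

```text
clock: 1.7
eef_pos: [0.4796, -0.0412, 0.3005]
tcp_rot: [-3.136, -0.112, 0.002]
ft_force: [-0.3, -0.4, 0.2]
grip_width: 0.0339
gripper_force: 0.0
```

Call:
drive_tool:
  plan: [-0.2,0.55,0.05,0.62,0,0,0,-0.2,0.55,0.05,0.62,0,0,0,-0.2,0.55,0.05,0.62,0,0,0,-0.2,0.55,0.05,0.62,0,0,0,-0.2,0.55,0.05,0.62,0,0,0,-0.2,0.55,0.05,0.62,0,0,0,-0.2,0.55,0.05,0.62,0,0,0]

```text
clock: 2.28
eef_pos: [0.588, -0.0486, 0.1785]
tcp_rot: [3.14, 0.103, -0.002]
ft_force: [-0.1, -0.2, 0.2]
grip_width: 0.0342
gripper_force: 0.0
```

```bash
python3 - <<'E'
from h import *
s=sense();print(s['clock'],s['eef_pos'],Ro.from_rotvec(s['tcp_rot']).as_matrix().round(3)[:,0])
d=cam('wrist','w1.png'); import pickle; pickle.dump(d,open('w1.pkl','wb'))
E
```

```text
2.2833 [ 0.5880253  -0.0486423   0.17849211] [ 0.998  0.066 -0.001]
```

View pics/w1.png

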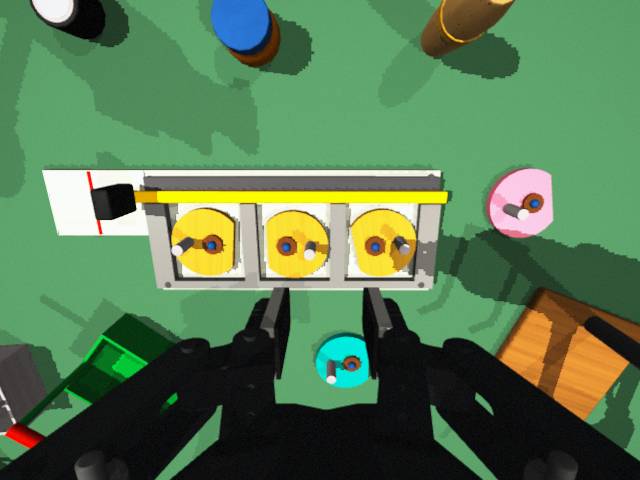

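The wrist view shows the three pockets, with pin tops near (178,251), (309,254) and (405,250). The gate grip is at about (113,202) and the red line at (95,203). The dividers are at columns 249 and 339.

```bash
python3 - <<'E'
from h import *
import pickle; d=pickle.load(open('w1.pkl','rb'))
p=lambda u,v,z: ray(d,u,v,z)[:2].round(4)
for n,q in dict(div12=(249,245,.019),div23=(339,245,.019),strL=(158,203,.025),strR=(448,203,.025),strLf=(158,192,.025),strRf=(448,192,.025),nearL=(165,290,.019),nearR=(433,290,.019),pin1=(178,251,.044),pin2=(309,254,.044),pin3=(402,246,.044),redT=(89,172,.01),redB=(101,235,.01)).items(): print(n,p(*q))
a=cv2.imread('pics/w1.png'); h=cv2.cvtColor(a,cv2.COLOR_BGR2HSV)
# brass discs: points at z=.018, circle fit of rims
m=cv2.inRange(h,(18,150,120),(30,255,255)); m[:206]=0
c,_=cv2.findContours(m,cv2.RETR_EXTERNAL,cv2.CHAIN_APPROX_NONE)
for k in c:
    if cv2.contourArea(k)<800: continue
    w=np.array([ray(d,*q,.018)[:2] for q in k[:,0,:].astype(float)])
    (cx,cy),r=cv2.minEnclosingCircle((w*1000).astype(np.float32)); print('disc',cx,cy,r)
    # direction of nearest rim = flat
    v=w*1000-[cx,cy]; rr=np.hypot(*v.T); 
    from scipy.optimize import least_squares
    print(' inward dirs', [(int(np.degrees(np.arctan2(v[i,1],v[i,0]))),round(rr[i],1)) for i in np.argsort(rr)[:40:8]])
c=a[160:310,30:460]; cv2.imwrite('pics/c2.png',cv2.resize(c,None,fx=1.86,fy=1.86,interpolation=cv2.INTER_CUBIC))
E
```

```text
div12 [0.5649 0.0192]
div23 [ 0.5703 -0.0628]
strL [0.5999 0.0961]
strR [ 0.6164 -0.1533]
strLf [0.6094 0.0953]
strRf [ 0.6258 -0.1516]
nearL [0.5144 0.0992]
nearR [ 0.5313 -0.1559]
pin1 [0.5641 0.0733]
pin2 [ 0.5687 -0.0367]
pin3 [ 0.5809 -0.1139]
redT [0.6204 0.162 ]
redB [0.5626 0.159 ]
disc 567.0772705078125 -20.864362716674805 32.52891159057617
 inward dirs [(91, np.float64(23.0)), (105, np.float64(23.7)), (75, np.float64(24.8)), (122, np.float64(25.9)), (60, np.float64(27.7))]
disc 574.645751953125 -100.8890151977539 32.388240814208984
 inward dirs [(103, np.float64(22.9)), (101, np.float64(23.7)), (87, np.float64(24.7)), (79, np.float64(26.4)), (72, np.float64(28.5))]
disc 564.3423461914062 58.68526077270508 32.10690689086914
 inward dirs [(86, np.float64(10.9)), (107, np.float64(13.6)), (73, np.float64(17.8)), (84, np.float64(21.8)), (-89, np.float64(24.6))]
```

```bash
cat >> h.py <<'E'
O=np.array([.5676,-.0218]); EX=np.array([.9978,.066]); EY=np.array([-.066,.9978])
def jw(x,y,z): return np.r_[O+EX*x/1000+EY*y/1000,z/1000]
def jl(p): v=(np.array(p)[:2]-O)*1000; return np.round([v@EX,v@EY],1)
E
python3 - <<'E'
from h import *
import pickle; d=pickle.load(open('w1.pkl','rb'))
a=cv2.imread('pics/w1.png');k=1.86
c=cv2.resize(a[160:310,30:460],None,fx=k,fy=k,interpolation=cv2.INTER_CUBIC)
def dr(pts,col):
    q=np.array([(proj(d,jw(*p))-[30,160])*k for p in pts]).astype(np.int32); cv2.polylines(c,[q],True,col,1)
X=47
for z in(25,61): dr([(X+i,140+j,z) for i,j in((-12,-7),(12,-7),(12,7),(-12,7))],(255,0,255))
for y in(80,0,-80): dr([(-37,y-33,10),(45,y-33,10),(45,y+33,10),(-37,y+33,10)],(0,0,255)); dr([(-37,y-33,19),(45,y-33,19),(45,y+33,19),(-37,y+33,19)],(255,0,0))
cv2.imwrite('pics/c2.png',c)
E
```

```text
(no output)
```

View pics/c2.png

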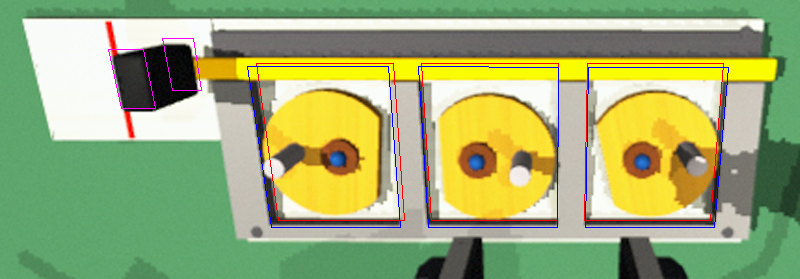

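```bash
python3 - <<'E'
from h import *
import pickle; d=pickle.load(open('w1.pkl','rb'))
for q in((177.3,250.9),(309.6,253.5),(405.8,248.7)): print('pin',jl(ray(d,*q,.044)))
for q in((.5643,.0587),(.5671,-.0209),(.5746,-.1009)): print('disc',jl(q))
move(jw(46,138,100)); move(jw(46,138,41))
E
```

```text
pin [ 2.9 95.7]
pin [  0.6 -15.4]
pin [  4.8 -96.1]
disc [ 2.  80.5]
disc [-0.4  0.9]
disc [  1.8 -79.4]
shift [ 0.1353 -0.8311  0.3978]
shift [ 0.1349 -0.8313  0.6928]
```

Call:
drive_tool:
  plan: [0.1,0.135,-0.83,0.3,0,0,0,0.1,0.135,-0.83,0.3,0,0,0,0.1,0.135,-0.83,0.3,0,0,0,0.1,0.135,-0.83,0.3,0,0,0,0.1,0.135,-0.83,0.3,0,0,0,0.1,0.135,-0.83,0.3,0,0,0,0.1,0.135,-0.83,0.69,0,0,0,0.1,0.135,-0.83,0.69,0,0,0,0.1,0.135,-0.83,0.69,0,0,0,0.1,0.135,-0.83,0.69,0,0,0]

```text
clock: 3.17
eef_pos: [0.6035, 0.1179, 0.0407]
tcp_rot: [3.139, 0.102, -0.003]
ft_force: [0.2, 0.2, 0.4]
grip_width: 0.0464
gripper_force: 0.0
```

Call:
drive_tool:
  plan: [-1,0,0,0,0,0,0,-1,0,0,0,0,0,0,-1,0,0,0,0,0,0,-1,0,0,0,0,0,0,-1,0,0,0,0,0,0,-1,0,0,0,0,0,0]
  squeeze: 60

```text
clock: 3.67
eef_pos: [0.6065, 0.1227, 0.0438]
tcp_rot: [-3.134, -0.101, -0.01]
ft_force: [-1.2, 9.6, 4.0]
grip_width: 0.0135
gripper_force: 58.7
```

```bash
python3 - <<'E'
from h import *
s=sense();print(jl(s['eef_pos']),s['eef_pos'],s['ft_force'],s['grip_width'],s['gripper_force']);cam('wrist','w2.png')
E
```

```text
[ 48.3 141.6] [0.60647282 0.12265389 0.04382629] [-1.17189805  9.64083171  4.00225129] 0.01350508865992351 58.73941719532013
```

View pics/w2.png

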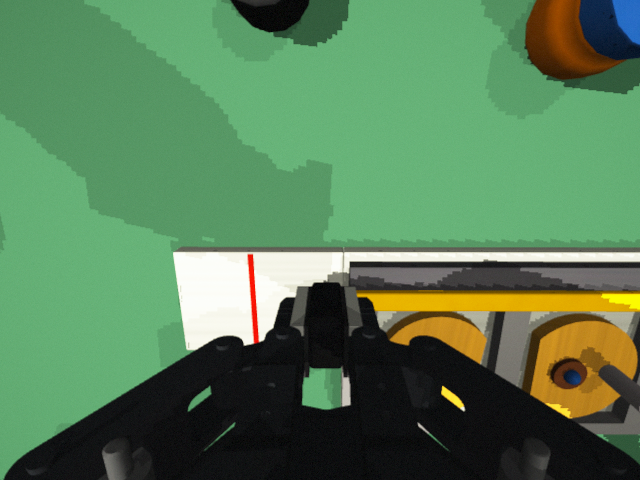

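```bash
python3 - <<'E'
from h import *
import pickle; d=pickle.load(open('w1.pkl','rb')); e=cam('wrist')
for z in(0,.005,.01,.015,.019): print(z,jl(ray(d,95,203.5,z)),jl(ray(e,252.5,297,z)))
E
```

```text
0 [ 34.7 187.3] [ 35.8 183.5]
0.005 [ 35.7 183.8] [ 38.2 182.2]
0.01 [ 36.7 180.3] [ 40.7 181. ]
0.015 [ 37.6 176.8] [ 43.2 179.8]
0.019 [ 38.4 174. ] [ 45.2 178.8]
```

Call:
drive_tool:
  plan: [-1,0,-0.05,0,0,0,0,-1,0,-0.1,0,0,0,0,-1,0,-0.15,0,0,0,0,-1,0,-0.2,0,0,0,0,-1,0,-0.22,0,0,0,0,-1,0,-0.22,0,0,0,0,-1,0,-0.22,0,0,0,0]

```text
clock: 4.35
eef_pos: [0.6039, 0.1625, 0.0438]
tcp_rot: [3.139, 0.104, 0.009]
ft_force: [-1.0, -2.7, 6.2]
grip_width: 0.013
gripper_force: 59.5
```

```bash
python3 - <<'E'
from h import *
s=sense();print(jl(s['eef_pos']),s['eef_pos'],s['ft_force'],s['grip_width'],s['gripper_force'])
E
```

```text
[ 48.3 181.6] [0.60385558 0.16254993 0.04379993] [-1.01788694 -2.71950734  6.19290319] 0.013035787659283088 59.48603868484497
```

Call:
drive_tool:
  plan: [0,0,0,0,0,0,0,0,0,0,0,0,0,0,0,0,0,0,0,0,0,0,0,0,-0.15,0,0,0,0,0,0,-0.5,0,0,0,0,0,0,-0.6,0,0,0,0,0,0,-0.6,0,0,0,0,0,0,-0.6,0,0,0]

```text
clock: 5.02
eef_pos: [0.604, 0.1638, 0.1646]
tcp_rot: [-3.139, -0.104, -0.014]
ft_force: [0.5, 0.3, -0.5]
grip_width: 0.0427
gripper_force: 0.0
```

```bash
python3 - <<'E'
from h import *
s=sense();print(jl(s['eef_pos']),s['eef_pos'],s['grip_width'])
move(jw(3,95.7,160)); move(jw(3,95.7,35))
import pickle; d=cam('wrist','w3.png');pickle.dump(d,open('w3.pkl','wb'))
E
```

```text
[ 48.6 182.8] [0.60404629 0.16379267 0.16458074] 0.042706086389106224
shift [-0.2285  0.4353  0.0206]
shift [-0.2339  0.4358  0.6456]
```

View pics/w3.png

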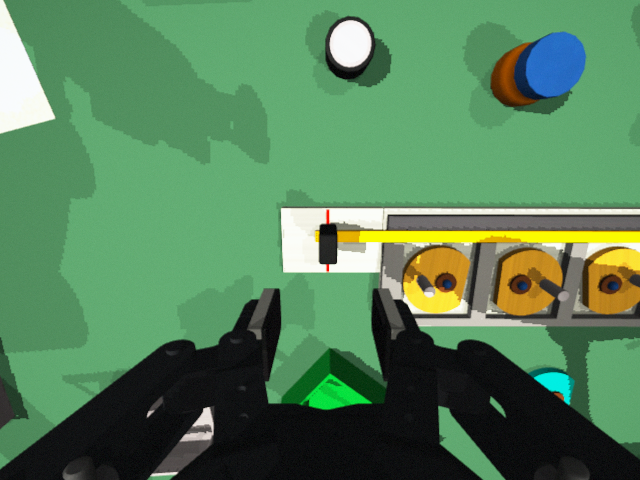

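The grip at (328,243) stands on the red line (328,210–270), so the gate is open. On to pin 1.

Call:
drive_tool:
  plan: [-0.3,-0.23,0.435,0.02,0,0,0,-0.3,-0.23,0.435,0.02,0,0,0,-0.3,-0.23,0.435,0.02,0,0,0,-0.3,-0.23,0.435,0.3,0,0,0,-0.3,-0.23,0.435,0.5,0,0,0,-0.3,-0.23,0.435,0.645,0,0,0,-0.3,-0.23,0.435,0.645,0,0,0,-0.3,-0.23,0.435,0.645,0,0,0]

```text
clock: 5.73
eef_pos: [0.5608, 0.0731, 0.0296]
tcp_rot: [-3.14, -0.103, 0.004]
ft_force: [0.7, -0.5, 2.1]
grip_width: 0.0298
gripper_force: 0.9
```

Call:
drive_tool:
  plan: [-1,0,0,0,0,0,0,-1,0,0,0,0,0,0,-1,0,0,0,0,0,0,-1,0,0,0,0,0,0,-1,0,0,0,0,0,0]
  squeeze: 30

```text
clock: 6.15
eef_pos: [0.5607, 0.0734, 0.0306]
tcp_rot: [3.14, 0.104, -0.003]
ft_force: [-0.4, -0.3, -2.4]
grip_width: 0.0087
gripper_force: 29.2
```

```bash
python3 - <<'E'
from h import *
s=sense();print(jl(s['eef_pos']),s['eef_pos'],s['ft_force'],s['grip_width'],s['gripper_force'],s['joints'].round(2),s['tcp_rot'])
for n in ('wrist','top'): cam(n,n+'4.png')
a=cv2.imread('pics/wrist4.png')[160:400,200:520];b=cv2.imread('pics/top4.png')[170:260,240:360]
o=np.vstack([cv2.resize(a,(640,480))[:330],cv2.resize(b,(640,480))[:270]]);cv2.imwrite('pics/c4.png',o[:600])
E
```

```text
[-0.6 95.4] [0.56065905 0.07339712 0.03059619] [-0.44254698 -0.25305814 -2.4214874 ] 0.008719618680662561 29.157513678073883 [ 0.01  0.46  1.81 -0.    0.87  1.51] [ 3.13976577e+00  1.04241397e-01 -2.70657118e-03]
```

View pics/c4.png

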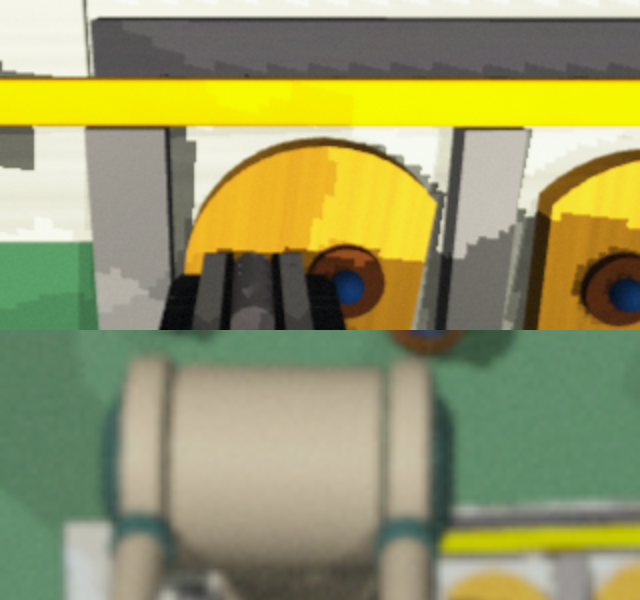

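```bash
cat >> h.py <<'E'
def arc(c,degs,post=()):
    """rows (tx,ty,wz) for a rigid turn of the tool about jig point c, then jig shifts"""
    s=sense();R=Ro.from_rotvec(s['tcp_rot']).as_matrix();p=np.array(s['eef_pos']);C=jw(*c,0);C[2]=p[2]
    for g in degs:
        q=C+Ro.from_rotvec([0,0,np.radians(g)]).apply(p-C)
        print(g,np.round(R.T@(q-p)/.2,3)[:2],round(-g/180,3))
E
python3 - <<'E'
from h import *
arc((2,80.3),[7,14,21,28,35,42,49,56,63])
E
```

```text
7 [-0.009  0.002] -0.039
14 [-0.018  0.005] -0.078
21 [-0.026  0.009] -0.117
28 [-0.034  0.014] -0.156
35 [-0.041  0.02 ] -0.194
42 [-0.048  0.027] -0.233
49 [-0.053  0.035] -0.272
56 [-0.058  0.043] -0.311
63 [-0.061  0.051] -0.35
```

Call:
drive_tool:
  plan: [-1,0,0,0.006,0,0,0,-1,0,0,0.006,0,0,0]

```text
clock: 6.42
eef_pos: [0.5615, 0.0734, 0.03]
tcp_rot: [3.14, 0.104, 0.0]
ft_force: [0.0, -0.2, -1.6]
grip_width: 0.0089
gripper_force: 29.2
```

Call:
drive_tool:
  plan: [-1,-0.009,0.002,0.003,0,0,-0.039,-1,-0.018,0.005,0.003,0,0,-0.078,-1,-0.026,0.009,0.003,0,0,-0.117,-1,-0.034,0.014,0.003,0,0,-0.156,-1,-0.041,0.02,0.003,0,0,-0.194,-1,-0.048,0.027,0.003,0,0,-0.233,-1,-0.053,0.035,0.003,0,0,-0.272,-1,-0.058,0.043,0.003,0,0,-0.311,-1,-0.061,0.051,0.003,0,0,-0.35,-1,-0.061,0.051,0.003,0,0,-0.35]

```text
clock: 7.25
eef_pos: [0.5494, 0.0623, 0.0299]
tcp_rot: [-2.621, -1.731, 0.001]
ft_force: [-1.0, 1.5, 2.6]
grip_width: 0.0085
gripper_force: 29.6
```

```bash
python3 - <<'E'
from h import *
s=sense();R=Ro.from_rotvec(s['tcp_rot']).as_matrix();print(jl(s['eef_pos']),np.degrees(np.arctan2(R[1,0],R[0,0]))-3.78,s['ft_force'],s['torque'])
arc((2,80.3),[7,14,21,28,30]); print('jig +x 20mm in tool units',R.T@np.r_[EX,0]*.1)
E
```

```text
[-12.7  85.1] 63.11942067772796 [-1.0481001   1.4694613   2.61309942] [0.0345807  0.33301075 0.06271512]
7 [-0.009  0.002] -0.039
14 [-0.018  0.005] -0.078
21 [-0.027  0.009] -0.117
28 [-0.034  0.014] -0.156
30 [-0.037  0.016] -0.167
jig +x 20mm in tool units [ 4.52191184e-02  8.91898771e-02 -7.45712316e-05]
```

Call:
drive_tool:
  plan: [-1,-0.009,0.002,0,0,0,-0.039,-1,-0.018,0.005,0,0,0,-0.078,-1,-0.027,0.009,0,0,0,-0.117,-1,-0.034,0.014,0,0,0,-0.156,-1,-0.037,0.016,0,0,0,-0.167,-1,-0.015,0.061,0,0,0,-0.167,-1,-0.003,0.083,0,0,0,-0.167,-1,0.008,0.105,0,0,0,-0.167,-1,0.016,0.12,0,0,0,-0.167,-1,0.016,0.12,0,0,0,-0.167]

```text
clock: 8.08
eef_pos: [0.5686, 0.0555, 0.0298]
tcp_rot: [-2.081, -2.344, 0.013]
ft_force: [-12.4, -2.6, 13.7]
grip_width: 0.0086
gripper_force: 31.1
```

```bash
python3 - <<'E'
from h import *
s=sense();R=Ro.from_rotvec(s['tcp_rot']).as_matrix();print(jl(s['eef_pos']),np.degrees(np.arctan2(R[1,0],R[0,0]))-3.78,s['ft_force'],s['torque'],s['joints'].round(2))
cam('wrist','w5.png')
E
```

```text
[ 6.1 77.1] 93.00122036686342 [-12.4012575   -2.63092928  13.70333584] [-0.20422854  1.77816797  0.08089693] [-0.02  0.47  1.79 -0.    0.89 -0.14]
```

View pics/w5.png

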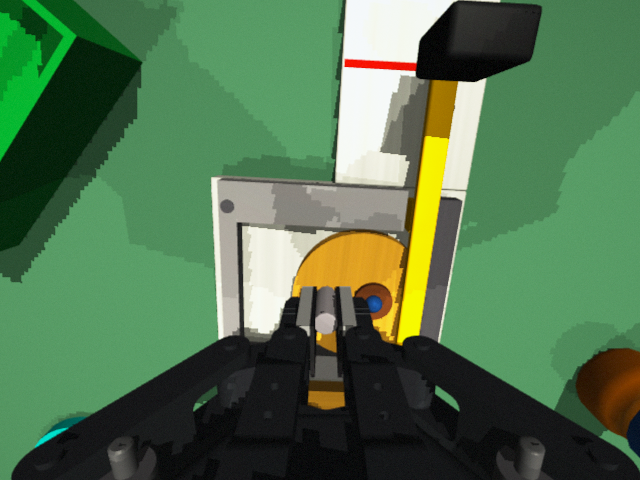

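Call:
drive_tool:
  plan: [-1,0,-0.02,0,0,0,0,-0.4,0,-0.02,0,0,0,0,-0.4,0,-0.02,0,0,0,0,-0.4,0,-0.02,0,0,0,0,-0.4,0,-0.02,-0.1,0,0,0,-0.4,0,-0.02,-0.4,0,0,0,-0.4,0,-0.02,-0.65,0,0,0,-0.4,0,-0.02,-0.65,0,0,0,-0.4,0,-0.02,-0.65,0,0,0]

```text
clock: 8.88
eef_pos: [0.5743, 0.0554, 0.1662]
tcp_rot: [2.078, 2.342, 0.014]
ft_force: [1.3, -0.7, -0.1]
grip_width: 0.0254
gripper_force: 0.0
```

```bash
python3 - <<'E'
from h import *
s=sense();print(jl(s['eef_pos']),s['eef_pos'],s['grip_width'])
import pickle;d=cam('wrist','w6.png');pickle.dump(d,open('w6.pkl','wb'));cam('top','top6.png')
move(jw(0.6,-15.4,100)); move(jw(.6,-15.4,34))
E
```

```text
[11.8 76.6] [0.57431792 0.05541021 0.16616818] 0.025375904228324458
shift [-0.4584 -0.0628  0.3036]
shift [-0.4582 -0.0641  0.6336]
```

View pics/w6.png

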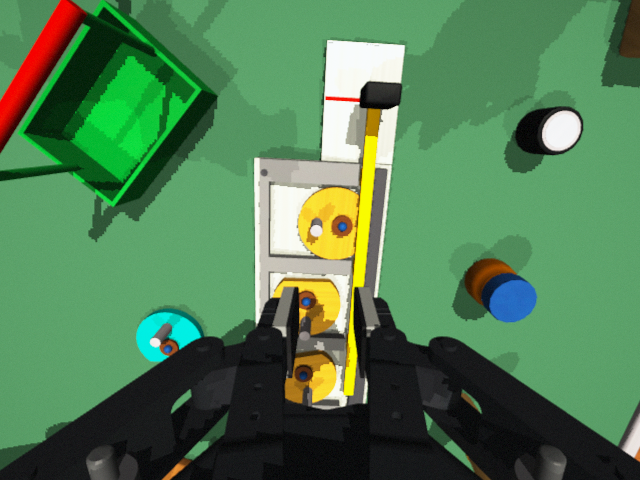

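```bash
python3 - <<'E'
from h import *
import pickle; d=pickle.load(open('w6.pkl','rb'));a=cv2.imread('pics/w6.png');h=cv2.cvtColor(a,cv2.COLOR_BGR2HSV)
print('pin top',jl(ray(d,316,230,.044)),'stud',jl(ray(d,342.5,227,.018)))
m=cv2.inRange(h,(14,120,100),(30,255,255)); m[:180]=0;m[264:]=0;m[:,:295]=0;m[:,356:]=0
c=max(cv2.findContours(m,cv2.RETR_EXTERNAL,cv2.CHAIN_APPROX_NONE)[0],key=cv2.contourArea)
w=np.array([jl(ray(d,*q,.018)) for q in c[:,0,:].astype(float)]);print('rim',w.min(0),w.max(0))
d1=pickle.load(open('w1.pkl','rb'))
print('stud2 w1',jl(ray(d1,286.5,247,.018)),'stud3',jl(ray(d1,375,247,.018)),'stud1',jl(ray(d1,212,245,.018)))
E
```

```text
pin top [ 5.8 80.9] stud [28.5 77.6]
rim [-10.1  44.8] [ 42.  111.9]
stud2 w1 [-2.2  7. ] stud3 [ -2.2 -74.3] stud1 [-0.3 75.3]
```

Call:
drive_tool:
  plan: [-0.3,-0.46,-0.065,0.1,0,0,0,-0.3,-0.46,-0.065,0.2,0,0,0,-0.3,-0.46,-0.065,0.3,0,0,0,-0.3,-0.46,-0.065,0.4,0,0,0,-0.3,-0.46,-0.065,0.55,0,0,0,-0.3,-0.46,-0.065,0.61,0,0,0,-0.3,-0.46,-0.065,0.61,0,0,0,-0.3,-0.46,-0.065,0.61,0,0,0]

```text
clock: 9.65
eef_pos: [0.5659, -0.0373, 0.0353]
tcp_rot: [-2.082, -2.347, 0.004]
ft_force: [-0.0, 0.2, 0.5]
grip_width: 0.0301
gripper_force: 0.0
```

Call:
drive_tool:
  plan: [-1,0,0,0,0,0,0,-1,0,0,0,0,0,0,-1,0,0,0,0,0,0,-1,0,0,0,0,0,0,-1,0,0,0,0,0,0]

```text
clock: 10.07
eef_pos: [0.568, -0.0375, 0.0382]
tcp_rot: [2.083, 2.349, 0.001]
ft_force: [0.8, -0.4, -1.8]
grip_width: 0.0085
gripper_force: 29.3
```

```bash
python3 - <<'E'
from h import *
s=sense();R=Ro.from_rotvec(s['tcp_rot']).as_matrix();print(jl(s['eef_pos']),np.degrees(np.arctan2(R[1,0],R[0,0]))-3.78,R[:,2].round(3),s['ft_force'],s['torque'])
arc((-.4,.3),[-7,-14,-21,-28,-35,-42,-49,-56,-63])
E
```

```text
[ -0.7 -15.7] 93.08497819616791 [ 0.002 -0.    -1.   ] [ 0.83865034 -0.3964845  -1.82996418] [-0.00549403 -0.12863634 -0.00142137]
-7 [ 0.001 -0.01 ] 0.039
-14 [ 0.004 -0.019] 0.078
-21 [ 0.007 -0.028] 0.117
-28 [ 0.012 -0.037] 0.156
-35 [ 0.018 -0.045] 0.194
-42 [ 0.024 -0.052] 0.233
-49 [ 0.032 -0.058] 0.272
-56 [ 0.04  -0.064] 0.311
-63 [ 0.049 -0.068] 0.35
```

Call:
drive_tool:
  plan: [-1,0.001,-0.01,0.005,0,0,0.039,-1,0.004,-0.019,0.005,0,0,0.078,-1,0.007,-0.028,0.005,0,0,0.117,-1,0.012,-0.037,0.005,0,0,0.156,-1,0.018,-0.045,0.005,0,0,0.194,-1,0.024,-0.052,0.005,0,0,0.233,-1,0.032,-0.058,0.005,0,0,0.272,-1,0.04,-0.064,0.005,0,0,0.311,-1,0.049,-0.068,0.005,0,0,0.35,-1,0.049,-0.068,0.005,0,0,0.35]

```text
clock: 10.9
eef_pos: [0.5538, -0.0297, 0.0381]
tcp_rot: [3.005, 0.91, 0.005]
ft_force: [-0.6, -0.3, 5.9]
grip_width: 0.0086
gripper_force: 29.9
```

```bash
python3 - <<'E'
from h import *
s=sense();R=Ro.from_rotvec(s['tcp_rot']).as_matrix();print(jl(s['eef_pos']),np.degrees(np.arctan2(R[1,0],R[0,0]))-3.78,s['ft_force'],s['torque'])
arc((-.4,.3),[-7,-14,-21,-28,-31]); print('jig +x 20mm in tool units at -63',R.T@np.r_[EX,0]*.1)
E
```

```text
[-14.3  -7. ] 29.93285453803363 [-0.62951031 -0.27439019  5.86294245] [-0.12662074  0.0464019   0.00788605]
-7 [ 0.001 -0.01 ] 0.039
-14 [ 0.003 -0.019] 0.078
-21 [ 0.006 -0.028] 0.117
-28 [ 0.011 -0.036] 0.156
-31 [ 0.013 -0.04 ] 0.172
jig +x 20mm in tool units at -63 [0.08666297 0.04989016 0.00033228]
```

Call:
drive_tool:
  plan: [-1,0.001,-0.01,0,0,0,0.039,-1,0.003,-0.019,0,0,0,0.078,-1,0.006,-0.028,0,0,0,0.117,-1,0.011,-0.036,0,0,0,0.156,-1,0.013,-0.04,0,0,0,0.172,-1,0.045,-0.022,0,0,0,0.172,-1,0.078,-0.003,0,0,0,0.172,-1,0.1,0.01,0,0,0,0.172,-1,0.117,0.02,0,0,0,0.172,-1,0.117,0.02,0,0,0,0.172]

```text
clock: 11.73
eef_pos: [0.5691, -0.0195, 0.038]
tcp_rot: [-3.14, -0.083, 0.017]
ft_force: [-12.7, -1.5, 17.5]
grip_width: 0.0083
gripper_force: 30.9
```

```bash
python3 - <<'E'
from h import *
s=sense();R=Ro.from_rotvec(s['tcp_rot']).as_matrix();print(jl(s['eef_pos']),np.degrees(np.arctan2(R[1,0],R[0,0]))-3.78,s['ft_force'],s['torque'],s['joints'].round(2))
E
```

```text
[1.6 2.2] -0.7499897017455064 [-12.74185554  -1.54391206  17.48684553] [-0.11580624  1.96827405 -0.01242512] [-0.16  0.46  1.79 -0.    0.91  1.36]
```

Call:
drive_tool:
  plan: [-1,-0.025,0,0,0,0,0,-0.4,-0.025,0,0,0,0,0,-0.4,-0.025,0,0,0,0,0,-0.4,-0.025,0,0,0,0,0,-0.4,-0.025,0,-0.1,0,0,0,-0.4,-0.025,0,-0.3,0,0,0,-0.4,0.2,0,-0.65,0,0,0,-0.4,0.2,0,-0.65,0,0,0,-0.4,0.2,0,-0.65,0,0,0,-0.4,0.2,0,-0.65,0,0,0]

```text
clock: 12.57
eef_pos: [0.6172, -0.0179, 0.1688]
tcp_rot: [3.139, 0.08, 0.01]
ft_force: [-0.2, 0.3, -1.2]
grip_width: 0.0256
gripper_force: 0.0
```

```bash
python3 - <<'E'
from h import *
s=sense();print(jl(s['eef_pos']),s['eef_pos'],s['grip_width'])
import pickle;d=cam('wrist','w7.png');pickle.dump(d,open('w7.pkl','wb'))
a=cv2.imread('pics/w7.png')[130:330,100:500];cv2.imwrite('pics/c7.png',cv2.resize(a,None,fx=2,fy=2,interpolation=cv2.INTER_CUBIC))
E
```

```text
[49.7  0.6] [ 0.61716503 -0.01788562  0.16884424] 0.025562882650323873
```

View pics/c7.png

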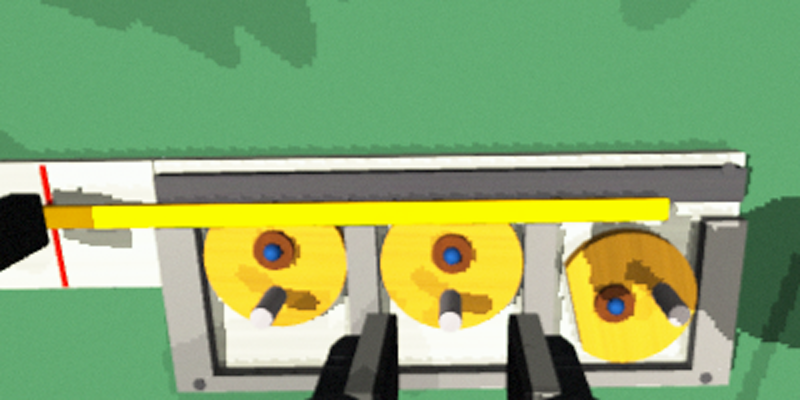

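```bash
python3 - <<'E'
from h import *
import pickle; d=pickle.load(open('w7.pkl','rb'))
P=lambda u,v,z: jl(ray(d,100+u/2,130+v/2,z))
for n,pt,st,l,r in((1,(262,317),(272,253),(204,268),(348,260)),(2,(450,321),(452,256),(380,262),(524,262)),(3,(678,317),(615,306),(560,300),(698,300))):
    print(n,'pin',P(*pt,.044),'stud',P(*st,.018),'rim y mid',(P(*l,.018)+P(*r,.018))/2)
print('disc3 top/bot',P(625,230,.018),P(625,362,.018))
E
```

```text
1 pin [ 6.2 79.6] stud [25.4 80.3] rim y mid [20.15 79.05]
2 pin [3.2 0.9] stud [22.8 -0.2] rim y mid [19.9 -0.2]
3 pin [  3.5 -94.7] stud [ -2.7 -74.8] rim y mid [  0.2 -81. ]
disc3 top/bot [ 33.9 -77.1] [-31.5 -81.1]
```

Call:
drive_tool:
  plan: [-0.3,-0.23,0.48,0.2,0,0,-0.337,-0.3,-0.23,0.48,0.2,0,0,-0.337,-0.3,-0.23,0.48,0.2,0,0,-0.337,-0.3,-0.23,0.48,0.2,0,0,-0.337,-0.3,-0.23,0.48,0.2,0,0,-0.337,-0.3,-0.23,0.48,0.2,0,0,-0.337,-0.3,-0.23,0.48,0.2,0,0,-0.337,-0.3,-0.23,0.48,0.2,0,0,-0.337,-0.3,-0.23,0.48,0.2,0,0,-0.337,-0.3,-0.23,0.48,0.2,0,0,-0.337]

```text
clock: 13.45
eef_pos: [0.5709, -0.1153, 0.1242]
tcp_rot: [-2.666, -1.654, 0.005]
ft_force: [0.2, -0.3, 0.5]
grip_width: 0.0297
gripper_force: 0.0
```

```bash
python3 - <<'E'
from h import *
s=sense();R=Ro.from_rotvec(s['tcp_rot']).as_matrix();print(jl(s['eef_pos']),np.degrees(np.arctan2(R[1,0],R[0,0]))-3.78)
move(jw(4.2,-95.3,38))
E
```

```text
[ -2.8 -93.5] 59.83018140167218
shift [0.0103 0.0373 0.431 ]
```

Call:
drive_tool:
  plan: [-0.3,0.01,0.035,0.1,0,0,0,-0.3,0.01,0.035,0.25,0,0,0,-0.3,0.01,0.035,0.42,0,0,0,-0.3,0.01,0.035,0.42,0,0,0,-0.3,0.01,0.035,0.42,0,0,0,-1,0.01,0.035,0.42,0,0,0,-1,0.01,0.035,0.42,0,0,0,-1,0.01,0.035,0.42,0,0,0,-1,0.01,0.035,0.42,0,0,0,-1,0.01,0.035,0.42,0,0,0]

```text
clock: 14.28
eef_pos: [0.5808, -0.1171, 0.0437]
tcp_rot: [2.67, 1.654, 0.002]
ft_force: [-0.4, 1.0, 2.0]
grip_width: 0.008
gripper_force: 29.6
```

```bash
python3 - <<'E'
from h import *
s=sense();R=Ro.from_rotvec(s['tcp_rot']).as_matrix();print(jl(s['eef_pos']),np.degrees(np.arctan2(R[1,0],R[0,0]))-3.78)
arc((1,-79.9),[-7,-14,-21,-28,-35,-42,-49,-56,-63])
E
```

```text
[  6.9 -95.9] 59.76449067789517
-7 [-0.008 -0.007] 0.039
-14 [-0.014 -0.015] 0.078
-21 [-0.02  -0.024] 0.117
-28 [-0.025 -0.033] 0.156
-35 [-0.028 -0.043] 0.194
-42 [-0.03  -0.053] 0.233
-49 [-0.031 -0.064] 0.272
-56 [-0.031 -0.074] 0.311
-63 [-0.029 -0.085] 0.35
```

Call:
drive_tool:
  plan: [-1,-0.008,-0.007,0.01,0,0,0.039,-1,-0.014,-0.015,0.01,0,0,0.078,-1,-0.02,-0.024,0.01,0,0,0.117,-1,-0.025,-0.033,0.01,0,0,0.156,-1,-0.028,-0.043,0.01,0,0,0.194,-1,-0.03,-0.053,0.01,0,0,0.233,-1,-0.031,-0.064,0.01,0,0,0.272,-1,-0.031,-0.074,0.01,0,0,0.311,-1,-0.029,-0.085,0.01,0,0,0.35,-1,-0.029,-0.085,0.01,0,0,0.35]

```text
clock: 15.12
eef_pos: [0.5682, -0.116, 0.0438]
tcp_rot: [3.138, 0.009, 0.021]
ft_force: [4.6, 1.3, 6.0]
grip_width: 0.0081
gripper_force: 30.2
```

```bash
python3 - <<'E'
from h import *
s=sense();R=Ro.from_rotvec(s['tcp_rot']).as_matrix();print(jl(s['eef_pos']),np.degrees(np.arctan2(R[1,0],R[0,0]))-3.78)
arc((1,-79.9),[-7,-14,-21,-28,-35,-42,-44]);print('jig +x 20mm in tool units',R.T@np.r_[EX,0]*.1)
E
```

```text
[ -5.6 -94. ] -3.4604838880072664
-7 [-0.009 -0.004] 0.039
-14 [-0.017 -0.009] 0.078
-21 [-0.024 -0.015] 0.117
-28 [-0.031 -0.022] 0.156
-35 [-0.036 -0.03 ] 0.194
-42 [-0.041 -0.038] 0.233
-44 [-0.042 -0.04 ] 0.244
jig +x 20mm in tool units [ 0.09980669 -0.00604811  0.00128596]
```

```bash
python3 - <<'E'
from h import *
d=cam('wrist','w8.png')
a=cv2.imread('pics/w8.png')[180:440,170:470];cv2.imwrite('pics/c8.png',cv2.resize(a,None,fx=2,fy=2,interpolation=cv2.INTER_CUBIC))
E
```

```text
(no output)
```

View pics/c8.png

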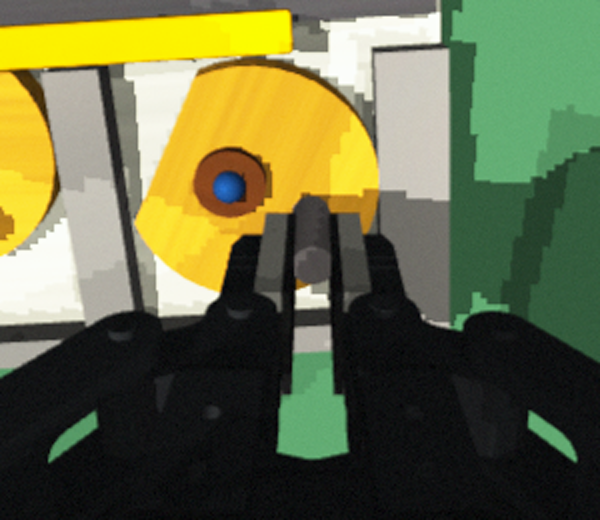

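```bash
python3 - <<'E'
from h import *
s=sense();print(s['joints'].round(2))
d=cam('wrist')
P=lambda u,v,z: jl(ray(d,170+u/2,180+v/2,z))
print('pin top',P(314,262,.044),'stud',P(230,186,.018),'flat ends',P(197,75,.018),P(135,220,.018),'right rim',P(378,165,.018),'top',P(260,62,.018))
arc((3,-79.5),[-7,-14,-21,-28,-35,-42,-49,-56,-63])
E
```

```text
[-0.32  0.45  1.78  0.    0.9   1.24]
pin top [ -3.2 -95.6] stud [  5.5 -74.9] flat ends [ 34.7 -69.6] [ -2.4 -49.6] right rim [   9.  -112.6] top [ 37. -85.]
-7 [-0.009 -0.005] 0.039
-14 [-0.017 -0.012] 0.078
-21 [-0.024 -0.019] 0.117
-28 [-0.031 -0.027] 0.156
-35 [-0.036 -0.036] 0.194
-42 [-0.04  -0.045] 0.233
-49 [-0.043 -0.055] 0.272
-56 [-0.045 -0.065] 0.311
-63 [-0.046 -0.076] 0.35
```

Call:
drive_tool:
  plan: [-1,-0.002,-0.005,0.01,0,0,0.039,-1,-0.004,-0.011,0.01,0,0,0.078,-1,-0.005,-0.017,0.01,0,0,0.117,-1,-0.007,-0.024,0.01,0,0,0.156,-1,-0.009,-0.035,0.01,0,0,0.194,-1,-0.011,-0.045,0.01,0,0,0.233,-1,-0.013,-0.055,0.01,0,0,0.272,-1,-0.015,-0.065,0.01,0,0,0.311,-1,-0.0175,-0.075,0.01,0,0,0.35,-1,-0.0175,-0.075,0.01,0,0,0.35]
  squeeze: 50

```text
clock: 16.05
eef_pos: [0.5635, -0.1034, 0.0431]
tcp_rot: [2.684, -1.631, 0.021]
ft_force: [0.5, -5.5, 16.3]
grip_width: 0.0069
gripper_force: 50.4
```

```bash
python3 - <<'E'
from h import *
s=sense();R=Ro.from_rotvec(s['tcp_rot']).as_matrix();print(jl(s['eef_pos']),np.degrees(np.arctan2(R[1,0],R[0,0]))-3.78)
print('jig +x 20mm in tool units',R.T@np.r_[EX,0]*.1)
d=cam('wrist','w9.png')
a=cv2.imread('pics/w9.png')[150:410,170:470];cv2.imwrite('pics/c9.png',cv2.resize(a,None,fx=2,fy=2,interpolation=cv2.INTER_CUBIC))
E
```

```text
[ -9.4 -81.2] -66.34404700388995
jig +x 20mm in tool units [ 0.04011371 -0.09159341  0.00107045]
```

View pics/c9.png

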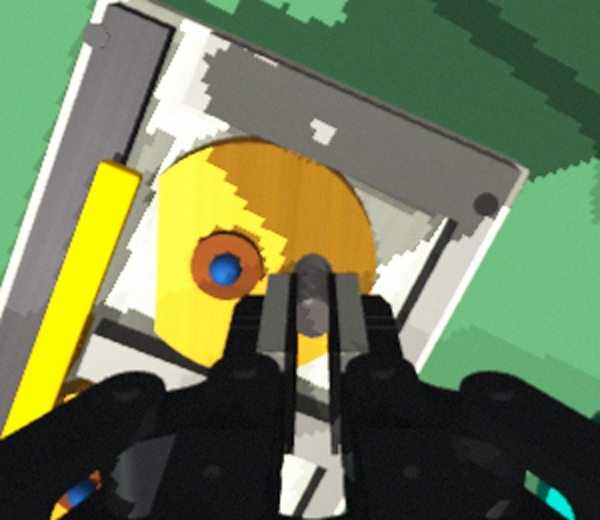

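Call:
drive_tool:
  plan: [-1,-0.012,-0.005,-0.015,0,0,0,-1,-0.024,-0.01,-0.015,0,0,0,-1,-0.037,-0.016,-0.015,0,0,0,-1,-0.037,-0.016,-0.015,0,0,0,-1,-0.027,-0.04,-0.015,0,0,0,-1,-0.017,-0.062,-0.015,0,0,0,-1,-0.008,-0.082,-0.015,0,0,0,-1,-0.003,-0.095,-0.015,0,0,0,-1,-0.003,-0.095,-0.015,0,0,0]
  squeeze: 30

```text
clock: 16.85
eef_pos: [0.5687, -0.1003, 0.0445]
tcp_rot: [2.675, -1.604, -0.004]
ft_force: [-21.7, -28.3, 24.5]
grip_width: 0.0068
gripper_force: 51.8
```

```bash
python3 - <<'E'
from h import *
s=sense();R=Ro.from_rotvec(s['tcp_rot']).as_matrix();print(jl(s['eef_pos']),np.degrees(np.arctan2(R[1,0],R[0,0]))-3.78,s['ft_force'])
d=cam('wrist','w10.png')
P=lambda u,v:[u,v]
a=cv2.imread('pics/w10.png');h=cv2.cvtColor(a,cv2.COLOR_BGR2HSV)
b=cv2.inRange(h,(105,120,80),(130,255,255));n,l,st,c=cv2.connectedComponentsWithStats(b)
for i in range(1,n):
    if st[i,4]>25: print('blue',c[i].round(1),st[i,4],jl(ray(d,*c[i],.018)))
E
```

```text
[ -4.1 -78.4] -65.67780785388914 [-21.68050499 -28.33296     24.5130907 ]
blue [282.9 287.4] 160 [ 16.4 -72. ]
blue [215.5 393.6] 35 [26.5  4.4]
```

Call:
drive_tool:
  plan: [-1,0.015,0.017,0,0,0,0,-1,0.029,0.034,0,0,0,0,-0.3,0.029,0.034,0,0,0,0,-0.3,0.029,0.034,0,0,0,0,-0.3,0.029,0.034,0,0,0,0,-0.3,0.029,0.034,-0.2,0,0,0,-0.3,0.029,0.034,-0.4,0,0,0,-0.3,0.029,0.034,-0.5,0,0,0,-0.3,0.029,0.034,-0.5,0,0,0]

```text
clock: 17.65
eef_pos: [0.5762, -0.0991, 0.1469]
tcp_rot: [-2.685, 1.625, -0.017]
ft_force: [1.4, 0.0, -0.1]
grip_width: 0.0298
gripper_force: 0.0
```

Call:
drive_tool:
  plan: [-0.3,0,0,0,0,0,-0.28,-0.3,0,0,0,0,0,-0.28,-0.3,0,0,0,0,0,-0.28,-0.3,0,0,0,0,0,-0.28,-0.3,0,0,0,0,0,-0.28,-0.3,0,0,0,0,0,-0.28,-0.3,0,0,0,0,0,-0.28,-0.3,0,0,0,0,0,-0.28,-0.3,0,0,0,0,0,-0.28]

```text
clock: 18.4
eef_pos: [0.572, -0.0982, 0.1406]
tcp_rot: [-3.124, 0.333, 0.002]
ft_force: [0.0, 0.5, -0.4]
grip_width: 0.0301
gripper_force: 0.0
```

```bash
python3 - <<'E'
from h import *
s=sense();R=Ro.from_rotvec(s['tcp_rot']).as_matrix();print(jl(s['eef_pos']),s['eef_pos'][2],np.degrees(np.arctan2(R[1,0],R[0,0]))-3.78,s['ft_force'])
import pickle;d=cam('wrist','w11.png');pickle.dump(d,open('w11.pkl','wb'))
a=cv2.imread('pics/w11.png')[130:430,120:520];cv2.imwrite('pics/c11.png',cv2.resize(a,None,fx=2,fy=2,interpolation=cv2.INTER_CUBIC))
E
```

```text
[ -0.7 -76.5] 0.14058381699739012 -15.953976781751942 [ 0.03757166  0.52080374 -0.38245021]
```

View pics/c11.png

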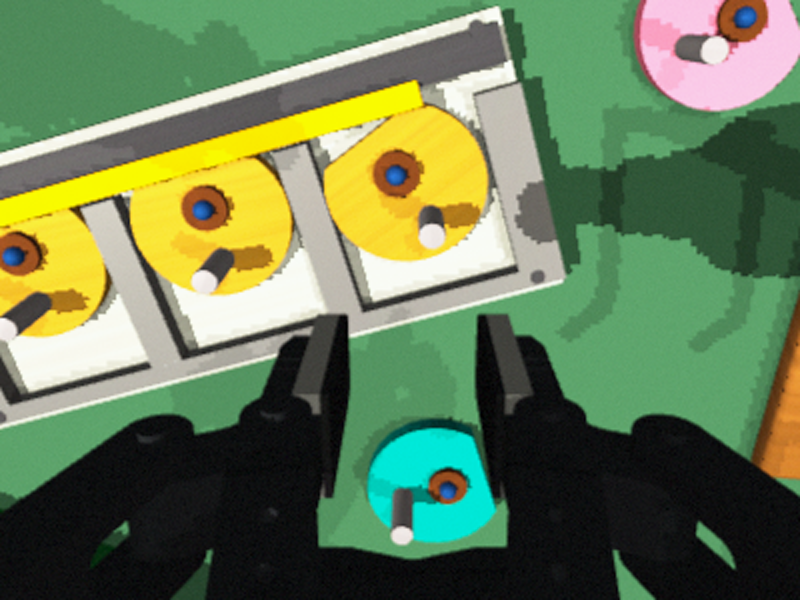

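```bash
cat >> h.py <<'E'
def studs(d):
    h=cv2.cvtColor(d['frame'],cv2.COLOR_RGB2HSV)
    b=cv2.inRange(h,(105,120,80),(130,255,255));n,l,st,c=cv2.connectedComponentsWithStats(b)
    return [(jl(ray(d,*c[i],.018)),st[i,4],c[i].round(1)) for i in range(1,n) if st[i,4]>15]
def rim(d,y0):
    """brass-coloured outline of the plate in the pocket at y0, jig mm at z=18"""
    h=cv2.cvtColor(d['frame'],cv2.COLOR_RGB2HSV); m=cv2.inRange(h,(15,140,90),(27,255,255))
    c=max(cv2.findContours(m,cv2.RETR_EXTERNAL,cv2.CHAIN_APPROX_NONE)[0],key=lambda k:cv2.contourArea(k) if abs(jl(ray(d,*k[:,0].mean(0),.018))[1]-y0)<25 else 0)
    return np.array([jl(ray(d,*q,.018)) for q in c[:,0].astype(float)])
E
python3 - <<'E'
from h import *
import pickle;d=pickle.load(open('w11.pkl','rb'))
P=lambda u,v,z: jl(ray(d,120+u/2,130+v/2,z))
for n,p,q in((3,(432,236),(396,175)),(2,(204,282),(203,211)),(1,(7,330),(14,257))):
    a,b=P(*p,.044),P(*q,.018); print(n,a,b,np.degrees(np.arctan2(*(b-a)[::-1])))
print('flat ends',P(327,168,.018),P(410,110,.018))
print('p2 rim',P(131,205,.018),P(292,195,.018),'p3 right',P(489,180,.018),'p3 bottom',P(395,262,.018))
s=sense();R=Ro.from_rotvec(s['tcp_rot']).as_matrix();print(R.T@np.r_[EX,0]*.1,R.T@np.r_[EY,0]*.1)
E
```

```text
3 [ -3.2 -84.3] [ 16.3 -75.9] 23.30489053920309
2 [2.7 1. ] [23.2  1.7] 1.9556813975228868
1 [ 4.8 79.2] [26.  82.2] 8.054414446381752
flat ends [ 26.3 -50.9] [ 39. -88.]
p2 rim [33.3 28.1] [ 19.7 -34.3] p3 right [   4.4 -110.2] p3 bottom [-18.3 -65.3]
[ 9.61420861e-02 -2.75008944e-02 -9.20741832e-05] [-2.75008653e-02 -9.61421289e-02  4.32022751e-05]
```

Call:
drive_tool:
  plan: [-0.3,0,0.041,0.1,0,0,0,-0.3,0,0.041,0.25,0,0,0,-0.3,0,0.041,0.4,0,0,0,-0.3,0,0.041,0.51,0,0,0,-0.3,0,0.041,0.51,0,0,0,-0.3,0,0.041,0.51,0,0,0,-1,0,0.041,0.51,0,0,0,-1,0,0.041,0.51,0,0,0,-1,0,0.041,0.51,0,0,0,-1,0,0.041,0.51,0,0,0]
  squeeze: 80

```text
clock: 19.28
eef_pos: [0.5718, -0.1071, 0.0413]
tcp_rot: [3.124, -0.33, 0.006]
ft_force: [-0.6, 0.9, 3.9]
grip_width: 0.0059
gripper_force: 78.5
```

```bash
python3 - <<'E'
from h import *
s=sense();R=Ro.from_rotvec(s['tcp_rot']).as_matrix();print(jl(s['eef_pos']),s['eef_pos'][2],np.degrees(np.arctan2(R[1,0],R[0,0]))-3.78,s['ft_force'])
d=cam('wrist');print(studs(d))
arc((11.5,-79),[-7,-14,-21,-25])
E
```

```text
[ -1.4 -85.4] 0.04126382350419351 -15.841539224886617 [-0.55714659  0.89004879  3.85640523]
[(array([  38.4, -213. ]), np.int32(250), array([575.1, 143.6])), (array([ 15. , -75.2]), np.int32(163), array([295.6, 269.3])), (array([23.2,  4.4]), np.int32(136), array([141.6, 294.5])), (array([24.9, 84. ]), np.int32(41), array([  1.6, 329.3]))]
-7 [-0.005 -0.007] 0.039
-14 [-0.01  -0.014] 0.078
-21 [-0.014 -0.022] 0.117
-25 [-0.015 -0.027] 0.139
```

Call:
drive_tool:
  plan: [-1,-0.012,0.006,0,0,0,0,-1,-0.023,0.012,0,0,0,0,-1,-0.023,0.012,0,0,0,0,-1,-0.028,0.005,0,0,0,0.039,-1,-0.033,-0.002,0,0,0,0.078,-1,-0.037,-0.01,0,0,0,0.117,-1,-0.039,-0.017,0,0,0,0.15,-1,-0.039,-0.017,0,0,0,0.15]

```text
clock: 20.0
eef_pos: [0.5658, -0.103, 0.0413]
tcp_rot: [2.959, -1.054, 0.01]
ft_force: [2.1, -0.8, 6.3]
grip_width: 0.0058
gripper_force: 79.2
```

```bash
python3 - <<'E'
from h import *
s=sense();R=Ro.from_rotvec(s['tcp_rot']).as_matrix();print(jl(s['eef_pos']),s['eef_pos'][2],np.degrees(np.arctan2(R[1,0],R[0,0]))-3.78,s['ft_force'])
d=cam('wrist');print([x for x in studs(d) if -130<x[0][1]<100])
w=rim(d,-80);print(w.min(0),w.max(0)); 
# farthest-x rim per y band (flat if constant)
for y in range(-110,-48,6):
    k=w[(w[:,1]>=y)&(w[:,1]<y+6)]; 
    if len(k): print(y+3,k[:,0].max(),k[:,0].min())
print('jx,jy per 20mm',(R.T@np.r_[EX,0]*.1).round(4),(R.T@np.r_[EY,0]*.1).round(4))
E
```

```text
[ -7.2 -80.9] 0.04126123137029832 -42.9807662872333 [ 2.11660759 -0.82175369  6.32695754]
[(array([ 12.3, -78.8]), np.int32(173), array([294.9, 270.3])), (array([24.1,  5.4]), np.int32(116), array([168.4, 354.2]))]
[ -21.5 -112.1] [ 32.  -48.3]
-107 30.2 -13.2
-101 31.5 -18.3
-95 31.7 -21.5
-89 31.7 -19.0
-83 31.8 -7.4
-77 31.9 -0.3
-71 31.9 -0.6
-65 32.0 1.4
-59 31.9 -2.4
-53 27.4 -5.5
-47 16.3 -2.9
jx,jy per 20mm [ 0.0732 -0.0682  0.0005] [-0.0682 -0.0732 -0.0003]
```

Call:
drive_tool:
  plan: [-1,0.015,-0.014,0,0,0,0,-1,0.03,-0.028,0,0,0,0,-1,0.045,-0.042,0,0,0,0,-1,0.054,-0.05,0,0,0,0,-1,0.06,-0.056,0,0,0,0,-1,0.06,-0.056,0,0,0,0,-1,0.06,-0.056,0,0,0,0]

```text
clock: 20.63
eef_pos: [0.5714, -0.1014, 0.0411]
tcp_rot: [2.956, -1.044, -0.024]
ft_force: [-17.3, -3.9, 23.3]
grip_width: 0.0058
gripper_force: 81.2
```

```bash
cat >> h.py <<'E'
def flat(d,y0):
    w=rim(d,y0); k=np.array([(y0+y,w[np.abs(w[:,1]-y0-y)<2][:,0].max()) for y in range(-18,19,4)])
    f=np.polyfit(*k.T,1); print('plate',y0,'flat x',round(np.polyval(f,y0),1),'yaw deg',round(-np.degrees(np.arctan(f[0])),1),k[:,1])
E
python3 - <<'E'
from h import *
s=sense();R=Ro.from_rotvec(s['tcp_rot']).as_matrix();print(jl(s['eef_pos']),s['eef_pos'][2],np.degrees(np.arctan2(R[1,0],R[0,0]))-3.78,s['ft_force'])
d=cam('wrist');print([x for x in studs(d) if -130<x[0][1]<100]);flat(d,-80)
E
```

```text
[ -1.5 -79.6] 0.041054183669785145 -42.67736729579772 [-17.32629452  -3.88698582  23.31872904]
[(array([ 17.6, -78.3]), np.int32(176), array([296.1, 269.4])), (array([24. ,  5.3]), np.int32(111), array([177.1, 358.8]))]
plate -80 flat x 37.3 yaw deg -1.9 [36.8 36.8 36.9 37.1 37.3 37.5 37.6 37.8 37.7 37.9]
```

Call:
drive_tool:
  plan: [-1,-0.015,0.014,0,0,0,0,-0.3,-0.02,0.018,0,0,0,0,-0.3,-0.02,0.018,0,0,0,0,-0.3,-0.02,0.018,0,0,0,0,-0.3,-0.02,0.018,-0.1,0,0,0,-0.3,-0.02,0.018,-0.3,0,0,0,-0.3,0.16,-0.15,-0.6,0,0,-0.2,-0.3,0.16,-0.15,-0.6,0,0,-0.2,-0.3,0.16,-0.15,-0.6,0,0,-0.2,-0.3,0.16,-0.15,-0.6,0,0,-0.2]
  squeeze: 30

```text
clock: 21.52
eef_pos: [0.6266, -0.0979, 0.1616]
tcp_rot: [3.129, -0.274, 0.009]
ft_force: [-0.8, -0.4, -0.7]
grip_width: 0.0295
gripper_force: 0.0
```

```bash
cat >> h.py <<'E'
from scipy.optimize import least_squares
def fit(d,y0):
    """circle through the outline away from bar/flat (x small), radius 32"""
    w=rim(d,y0); w=w[(w[:,0]<w[:,0].min()+35)]
    r=least_squares(lambda p:np.hypot(w[:,0]-p[0],w[:,1]-p[1])-32,[w[:,0].min()+32,y0],loss='soft_l1'); return r.x.round(1),len(w)
E
python3 - <<'E'
from h import *
import pickle
s=sense();R=Ro.from_rotvec(s['tcp_rot']).as_matrix();print(jl(s['eef_pos']),s['eef_pos'][2],np.degrees(np.arctan2(R[1,0],R[0,0]))-3.78)
d=cam('wrist','w12.png');pickle.dump(d,open('w12.pkl','wb'));print([x for x in studs(d) if -130<x[0][1]<100])
for n in('w1','w7','w12'):
    e=pickle.load(open(n+'.pkl','rb')); print(n,[fit(e,y) for y in(80,0,-80)])
    h=cv2.cvtColor(e['frame'],cv2.COLOR_RGB2HSV);m=cv2.inRange(h,(27,200,120),(33,255,255))
    q=np.argwhere(m)[:,::-1].astype(float); w=np.array([jl(ray(e,*p,.025)) for p in q[::5]]); w=w[(w[:,0]>20)&(w[:,0]<70)]
    print(' strip y',w[:,1].min(),w[:,1].max(),'x',np.percentile(w[:,0],[2,98]))
    for y in (-90,-60,-20,20): k=w[np.abs(w[:,1]-y)<5]; print(y,len(k) and np.percentile(k[:,0],[3,97]))
flat(d,-80)
E
```

```text
[ 53.8 -79.8] 0.16156987185497612 -13.78121507960735
[(array([177.7,  45.3]), np.int32(2688), array([129.7, 118.4])), (array([ 17. , -79.6]), np.int32(52), array([334.5, 270.4])), (array([23.1,  1.8]), np.int32(49), array([244.5, 284.4])), (array([25.9, 82.6]), np.int32(45), array([158.7, 301.1]))]
w1 [(array([ 3. , 79.9]), 123), (array([0.5, 0.2]), 101), (array([  2.6, -81. ]), 100)]
 strip y -132.5 116.0 x [21.3 49.5]
-90 [22.453 49.5  ]
-60 [21.183 49.5  ]
-20 [22.344 49.5  ]
20 [40.9 49.5]
w7 [(array([24. , 79.5]), 131), (array([21.3,  0.2]), 134), (array([  2.4, -79.3]), 125)]
 strip y -92.4 153.7 x [24.9 50. ]
-90 [41.3   49.687]
-60 [40.872 49.728]
-20 [26.053 49.281]
20 [37.596 50.1  ]
w12 [(array([23.8, 79.3]), 126), (array([27.5,  3. ]), 132), (array([ 16.7, -79.3]), 141)]
 strip y -108.5 153.4 x [21.7 49.9]
-90 [23.114 49.96 ]
-60 [23.642 49.788]
-20 [25.707 49.577]
20 [20.605 49.8  ]
plate -80 flat x 38.1 yaw deg 0.3 [38.  38.8 37.9 38.  38.  38.4 37.8 38.  37.9 38.3]
```

Call:
drive_tool:
  plan: [-1,-0.403,0.099,0,0,0,-0.077,-1,-0.403,0.099,0,0,0,-0.077,-1,-0.403,0.099,0,0,0,-0.077,-1,-0.403,0.099,0.2,0,0,-0.077,-1,-0.403,0.099,0.4,0,0,-0.077,-1,-0.403,0.099,0.55,0,0,-0.077,-1,-0.403,0.099,0.63,0,0,-0.077,-1,-0.403,0.099,0.63,0,0,-0.077,-1,-0.403,0.099,0.63,0,0,-0.077]

```text
clock: 22.32
eef_pos: [0.5401, -0.1023, 0.0322]
tcp_rot: [-3.14, -0.09, 0.004]
ft_force: [0.4, 0.0, -0.4]
grip_width: 0.0001
gripper_force: 0.0
```

```bash
python3 - <<'E'
from h import *
s=sense();R=Ro.from_rotvec(s['tcp_rot']).as_matrix();print(jl(s['eef_pos']),s['eef_pos'][2],np.degrees(np.arctan2(R[1,0],R[0,0]))-3.78,s['ft_force'],s['grip_width'])
d=cam('wrist');print([x for x in studs(d) if -130<x[0][1]<100])
E
```

```text
[-32.8 -78.5] 0.0322034722252725 -0.4806945331662158 [ 0.37276627  0.02868583 -0.38933008] 0.00010239384936910065
[(array([24.2,  3.8]), np.int32(198), array([132.9, 183.6])), (array([ 18. , -79.8]), np.int32(240), array([325.9, 196.3]))]
```

Call:
drive_tool:
  plan: [-1,0.03,0.006,0,0,0,0,-1,0.05,0.006,0,0,0,0,-1,0.07,0.006,0,0,0,0,-1,0.09,0.006,0,0,0,0,-1,0.105,0.006,0,0,0,0,-1,0.105,0.006,0,0,0,0]

```text
clock: 22.87
eef_pos: [0.5624, -0.1024, 0.0335]
tcp_rot: [3.14, 0.095, 0.0]
ft_force: [-1.1, -0.2, 0.7]
grip_width: 0.0001
gripper_force: 0.5
```

```bash
cat >> h.py <<'E'
def st():
    s=sense();R=Ro.from_rotvec(s['tcp_rot']).as_matrix();print(jl(s['eef_pos']),s['eef_pos'].round(4),'yaw',(np.degrees(np.arctan2(R[1,0],R[0,0]))-3.78).round(1),s['ft_force'].round(1),s['grip_width'].round(4))
    return R
E
python3 - <<'E'
from h import *
st();d=cam('wrist');print([x for x in studs(d) if -130<x[0][1]<100]);flat(d,-80)
E
```

```text
Traceback (most recent call last):
  File "h.py", line 46, in st
    s=sense();R=Ro.from_rotvec(s['tcp_rot']).as_matrix();print(jl(s['eef_pos']),s['eef_pos'].round(4),'yaw',(np.degrees(np.arctan2(R[1,0],R[0,0]))-3.78).round(1),s['ft_force'].round(1),s['grip_width'].round(4))
                                                                                                                                                                                         ^^^^^^^^^^^^^^^^^^^^^
AttributeError: 'float' object has no attribute 'round'
```

```bash
sed -i "s/s\['grip_width'\].round(4)/s['grip_width']/" h.py; python3 - <<'E'
from h import *
st();d=cam('wrist');print([x for x in studs(d) if -130<x[0][1]<100]);flat(d,-80)
E
```

```text
[-10.5 -80.1] [ 0.5624 -0.1024  0.0335] yaw -0.3 [-1.1 -0.2  0.7] 0.00014772544348784934
[(array([ 26.3, -79.7]), np.int32(210), array([322.7, 226.2])), (array([23.4,  3.7]), np.int32(181), array([140.4, 233.4]))]Traceback (most recent call last):
  File "<stdin>", line 2, in <module>
  File "h.py", line 38, in flat
    w=rim(d,y0); k=np.array([(y0+y,w[np.abs(w[:,1]-y0-y)<2][:,0].max()) for y in range(-18,19,4)])
                                   ~~~~~~~~~~~~~~~~~~~~~~~~~~~~~~~~~^^
    return umr_maximum(a, axis, None, out, keepdims, initial, where)
ValueError: zero-size array to reduction operation maximum which has no identity
```

Call:
drive_tool:
  plan: [-1,0.01,0,0,0,0,0,-1,0.02,0,0,0,0,0,-1,0.03,0,0,0,0,0,-1,0.04,0,0,0,0,0,-1,0.04,0,0,0,0,0]

```text
clock: 23.33
eef_pos: [0.5628, -0.1022, 0.0334]
tcp_rot: [-3.14, -0.098, 0.023]
ft_force: [-16.1, -4.2, 12.2]
grip_width: 0.0002
gripper_force: 7.9
```

```bash
python3 - <<'E'
from h import *
st();d=cam('wrist');print([x for x in studs(d) if -130<x[0][1]<100]);flat(d,-80)
E
```

```text
[-10.1 -79.9] [ 0.5628 -0.1022  0.0334] yaw -0.2 [-16.1  -4.2  12.2] 0.00020322479341429708
[(array([ 26.4, -79.7]), np.int32(211), array([323.2, 226.9])), (array([23.3,  3.7]), np.int32(183), array([140.4, 234.1]))]Traceback (most recent call last):
  File "<stdin>", line 2, in <module>
  File "h.py", line 38, in flat
    w=rim(d,y0); k=np.array([(y0+y,w[np.abs(w[:,1]-y0-y)<2][:,0].max()) for y in range(-18,19,4)])
                                   ~~~~~~~~~~~~~~~~~~~~~~~~~~~~~~~~~^^
    return umr_maximum(a, axis, None, out, keepdims, initial, where)
ValueError: zero-size array to reduction operation maximum which has no identity
```

Call:
drive_tool:
  plan: [-1,-0.04,0,0,0,0,0,-1,-0.13,0,0,0,0,0,-1,-0.13,0,-0.1,0,0,0,-1,-0.13,-0.4,-0.1,0,0,0,-1,-0.13,-0.4,-0.1,0,0,0,-1,-0.13,-0.4,0,0,0,0,-1,-0.11,-0.4,0,0,0,0,-1,-0.08,-0.4,0,0,0,0,-1,-0.08,-0.4,0,0,0,0]

```text
clock: 24.13
eef_pos: [0.5519, -0.0239, 0.034]
tcp_rot: [3.139, 0.094, 0.006]
ft_force: [-0.4, -0.2, -0.5]
grip_width: 0.0
gripper_force: 0.0
```

```bash
python3 - <<'E'
from h import *
st();d=cam('wrist');print([x for x in studs(d) if -130<x[0][1]<100])
E
```

```text
[-15.8  -1.1] [ 0.5519 -0.0239  0.034 ] yaw -0.3 [-0.4 -0.2 -0.5] 8.409753424074071e-08
[(array([ 26.7, -82.6]), np.int32(249), array([504. , 212.9])), (array([26.6, 83. ]), np.int32(174), array([137.1, 215.3])), (array([23.7,  0.5]), np.int32(199), array([319.8, 220.5]))]
```

Call:
drive_tool:
  plan: [-1,0.015,-0.005,0,0,0,0,-1,0.03,-0.005,0,0,0,0,-1,0.045,-0.005,0,0,0,0,-1,0.06,-0.005,0,0,0,0,-1,0.065,-0.005,0,0,0,0,-1,0.065,-0.005,0,0,0,0]

```text
clock: 24.68
eef_pos: [0.5575, -0.0218, 0.0333]
tcp_rot: [3.14, 0.096, -0.015]
ft_force: [-10.3, -1.8, 6.5]
grip_width: -0.0
gripper_force: 4.7
```

```bash
python3 - <<'E'
from h import *
st();d=cam('wrist');print([x for x in studs(d) if -130<x[0][1]<100])
E
```

```text
[-10.1   0.6] [ 0.5575 -0.0218  0.0333] yaw -0.3 [-10.3  -1.8   6.5] -7.919653105171903e-06
[(array([26.5,  0.5]), np.int32(206), array([323.9, 226.9])), (array([ 26.4, -82.7]), np.int32(249), array([507.7, 226.3])), (array([26.3, 82.9]), np.int32(180), array([142. , 228.2]))]
```

Call:
drive_tool:
  plan: [-1,-0.03,0,0,0,0,0,-1,-0.12,0,0,0,0,0,-1,-0.12,0,-0.1,0,0,0,-1,-0.12,-0.4,-0.1,0,0,0,-1,-0.12,-0.4,-0.1,0,0,0,-1,-0.12,-0.4,0,0,0,0,-1,-0.09,-0.4,0,0,0,0,-1,-0.06,-0.4,0,0,0,0,-1,-0.06,-0.4,0,0,0,0]

```text
clock: 25.48
eef_pos: [0.5481, 0.0571, 0.034]
tcp_rot: [3.14, 0.094, 0.006]
ft_force: [0.5, -0.5, 0.5]
grip_width: -0.0
gripper_force: 0.0
```

Call:
drive_tool:
  plan: [-1,0.01,0,0,0,0,0,-1,0.02,0,0,0,0,0,-1,0.035,0,0,0,0,0,-1,0.05,0,0,0,0,0,-1,0.06,0,0,0,0,0,-1,0.06,0,0,0,0,0]

```text
clock: 25.98
eef_pos: [0.5524, 0.0578, 0.0331]
tcp_rot: [3.14, 0.095, -0.016]
ft_force: [-8.6, -2.5, 6.7]
grip_width: -0.0
gripper_force: 4.5
```

```bash
python3 - <<'E'
from h import *
st();d=cam('wrist');print([x for x in studs(d) if -130<x[0][1]<100])
E
```

```text
[-9.9 80.5] [0.5524 0.0578 0.0331] yaw -0.3 [-8.6 -2.5  6.7] -1.3756692490492146e-05
[(array([26.7, 79.7]), np.int32(205), array([325.3, 226.8])), (array([26.4, -2.6]), np.int32(247), array([507. , 226.5]))]
```

Call:
drive_tool:
  plan: [-1,-0.04,0,0,0,0,0,-1,-0.13,0,0,0,0,0,-1,-0.13,0,-0.3,0,0,0,-0.1,-0.13,-0.2,-0.7,0,0,0,-0.1,-0.5,-0.5,-0.9,0,0,-0.3,-0.1,-0.5,-0.5,-0.9,0,0,-0.3,-0.1,-0.5,-0.5,-0.9,0,0,-0.3,-0.1,-0.5,-0.5,-0.9,0,0,-0.3,-0.1,-0.5,-0.5,-0.9,0,0,-0.3,-0.1,-0.5,-0.5,-0.9,0,0,-0.3]
  squeeze: 60

```text
clock: 26.87
eef_pos: [0.4515, 0.1534, 0.2156]
tcp_rot: [2.881, 1.25, 0.009]
ft_force: [0.1, 0.3, -0.2]
grip_width: 0.0384
gripper_force: 0.0
```

```bash
cat >> h.py <<'E'
def reds(d,z,lo=60):
    h=cv2.cvtColor(d['frame'],cv2.COLOR_RGB2HSV)
    b=cv2.inRange(h,(0,190,110),(5,255,255))|cv2.inRange(h,(174,190,110),(180,255,255));n,l,st,c=cv2.connectedComponentsWithStats(b)
    for i in range(1,n):
        if st[i,4]<lo: continue
        r=cv2.minAreaRect(np.argwhere(l==i)[:,::-1].astype(np.float32)); q=cv2.boxPoints(r); e=sorted([tuple(p) for p in q])
        L=[(q[k]+q[(k+1)%4])/2 for k in range(4)]; a,bb=((L[0],L[2]) if np.hypot(*(L[0]-L[2]))>np.hypot(*(L[1]-L[3])) else (L[1],L[3]))
        A,B=ray(d,*a,z),ray(d,*bb,z); 
        if A[1]<B[1]: A,B=B,A
        print('red px',((a+bb)/2).round(),'n',st[i,4],'mid',((A+B)/2).round(4),'len',np.hypot(*(A-B)[:2]).round(4),'yaw',np.arctan2(-(A-B)[0],(A-B)[1]).round(3))
E
python3 - <<'E'
from h import *
st();reds(cam('top'),.115)
d=cam('wrist');reds(d,.115)
E
```

```text
[-104.3  182.5] [0.4515 0.1534 0.2156] yaw 43.1 [ 0.1  0.3 -0.2] 0.03842869430264523
red px [161. 349.] n 176 mid [0.2312 0.3984 0.115 ] len 0.1104 yaw 0.972
red px [88. 99.] n 3001 mid [0.4081 0.3253 0.115 ] len 0.1148 yaw 0.161
red px [418. 119.] n 67 mid [0.5551 0.1748 0.115 ] len 0.0198 yaw -1.526
red px [307. 299.] n 1610 mid [0.41   0.1273 0.115 ] len 0.1159 yaw -0.628
```

```bash
python3 - <<'E'
from h import *
move([.408,.325,.23])
E
```

```text
shift [ 0.4753 -0.7509 -0.0789]
```

Call:
drive_tool:
  plan: [-0.1,0.475,-0.75,-0.08,0,0,-0.29,-0.1,0.475,-0.75,-0.08,0,0,-0.29,-0.1,0.475,-0.75,-0.08,0,0,-0.29,-0.1,0.475,-0.75,-0.08,0,0,-0.29,-0.1,0.475,-0.75,-0.08,0,0,-0.29,-0.1,0.475,-0.75,-0.08,0,0,-0.29,-0.1,0.475,-0.75,-0.08,0,0,-0.29,-0.1,0.475,-0.75,-0.08,0,0,-0.29,-0.1,0.475,-0.75,-0.08,0,0,-0.29]

```text
clock: 27.72
eef_pos: [0.4082, 0.3246, 0.229]
tcp_rot: [-2.051, -2.38, 0.001]
ft_force: [-0.3, -0.4, -0.4]
grip_width: 0.0386
gripper_force: 0.0
```

```bash
python3 - <<'E'
from h import *
st();d=cam('wrist','w13.png');reds(d,.115)
reds(cam('top'),.115)
m=d['frame'];c=np.array(ray(d,0,0,.1));
for p in ([.408-.03,.325,.02],[.408+.02,.325+.03,.0]): u,v=proj(d,p).astype(int);print(u,v,m[v,u])
move([.408,.325,.107])
E
```

```text
[-136.2  356.2] [0.4082 0.3246 0.229 ] yaw 94.7 [-0.3 -0.4 -0.4] 0.03864282322100116
red px [76. 95.] n 2822 mid [0.2286 0.3985 0.115 ] len 0.1146 yaw 0.959
red px [326. 237.] n 1687 mid [0.4088 0.3222 0.115 ] len 0.1134 yaw 0.164
red px [334. 405.] n 101 mid [0.4388 0.1701 0.115 ] len 0.0161 yaw -0.868
red px [273. 279.] n 87 mid [0.4116 0.129  0.115 ] len 0.1065 yaw -0.612
red px [167. 341.] n 88 mid [0.2515 0.3838 0.115 ] len 0.0612 yaw 0.953
296 207 [224 214 212]
348 183 [242 237 234]
shift [ 3.300e-03 -6.000e-04  6.107e-01]
```

Call:
drive_tool:
  plan: [-0.1,-0.01,0,0.2,0,0,-0.005,-0.1,-0.01,0,0.4,0,0,-0.005,-0.1,-0.01,0,0.605,0,0,-0.005,-0.1,-0.01,0,0.605,0,0,-0.005,-0.1,-0.01,0,0.605,0,0,-0.005,-1,-0.01,0,0.605,0,0,-0.005,-1,-0.01,0,0.605,0,0,-0.005,-1,-0.01,0,0.605,0,0,-0.005,-1,-0.01,0,0.605,0,0,-0.005,-1,-0.01,0,0.605,0,0,-0.005]
  squeeze: 80

```text
clock: 28.65
eef_pos: [0.4091, 0.3235, 0.1109]
tcp_rot: [2.029, 2.397, 0.006]
ft_force: [-2.2, -0.1, 6.6]
grip_width: 0.007
gripper_force: 78.2
```

Call:
drive_tool:
  plan: [-1,0,0,-0.2,0,0,0,-1,0,0,-0.4,0,0,0,-1,0,0,-0.6,0,0,0,-1,0,0,-0.8,0,0,0,-1,0,0,-1,0,0,0,-1,0,0,-1,0,0,0,-1,0,0,-1,0,0,0]

```text
clock: 29.23
eef_pos: [0.4094, 0.3232, 0.312]
tcp_rot: [2.027, 2.396, 0.012]
ft_force: [0.0, -0.3, -3.1]
grip_width: 0.0075
gripper_force: 79.0
```

```bash
python3 - <<'E'
from h import *
st();d=cam('wrist','w14.png');reds(d,sense()['eef_pos'][2]+.008)
cam('top','top14.png')
E
```

```text
[-135.   354.7] [0.4094 0.3232 0.312 ] yaw 95.8 [ 0.  -0.3 -3.1] 0.00754384352585173
red px [140. 102.] n 1492 mid [0.3318 0.3971 0.3174] len 0.0439 yaw 0.96
red px [326. 298.] n 4226 mid [0.4086 0.3282 0.3174] len 0.1025 yaw 0.167
```

```bash
python3 - <<'E'
from h import *
d=cam('scene','scene14.png'); t=cam('top')
for n in ((178,240),(210,257),(243,238),(207,220)): print('foot',ray(d,*n,.015)[:2].round(3))
a=cv2.imread('pics/scene0.png'); h=cv2.cvtColor(a,cv2.COLOR_BGR2HSV)
m=cv2.inRange(h,(5,120,80),(18,255,220)); m[:200]=0;m[270:]=0;m[:,:165]=0;m[:,260:]=0
c=max(cv2.findContours(m,0,2)[0],key=cv2.contourArea); print('scene foot quad',[ (q[0].tolist(),ray(d,*map(float,q[0]),.015)[:2].round(3).tolist()) for q in cv2.approxPolyDP(c,5,True)])
b=cv2.imread('pics/top0.png'); h=cv2.cvtColor(b,cv2.COLOR_BGR2HSV)
m=cv2.inRange(h,(5,120,80),(18,255,220)); m[:220]=0;m[320:]=0;m[:,:395]=0;m[:,500:]=0
c=max(cv2.findContours(m,0,2)[0],key=cv2.contourArea); print('top foot quad',[ (q[0].tolist(),ray(t,*map(float,q[0]),.015)[:2].round(3).tolist()) for q in cv2.approxPolyDP(c,4,True)])
print('col base scene',ray(d,197,247,.015)[:2].round(3)); 
for p in((186,181),): print('col top',ray(d,*p,.211).round(3))
for p in((212,168),(222,178)): print('tips?',ray(d,*p,.216).round(3))
# dark pixels, small text map around stand in the scene picture
g=cv2.cvtColor(a,cv2.COLOR_BGR2GRAY)[160:196,172:230]
for r in range(0,36,2): print(160+r,''.join('#' if x<70 else '.' for x in g[r]))
E
```

```text
foot [ 0.503 -0.379]
foot [ 0.535 -0.264]
foot [ 0.434 -0.22 ]
foot [ 0.396 -0.351]
scene foot quad [([244, 236], [0.426, -0.222]), ([211, 219], [0.388, -0.343]), ([197, 228], [0.438, -0.359]), ([199, 248], [0.513, -0.31]), ([192, 247], [0.516, -0.329]), ([191, 233], [0.464, -0.363]), ([178, 241], [0.506, -0.377]), ([212, 260], [0.544, -0.254])]
top foot quad [([422, 241], [0.532, -0.267]), ([409, 284], [0.413, -0.231]), ([453, 299], [0.376, -0.349]), ([466, 257], [0.491, -0.386]), ([450, 253], [0.501, -0.343]), ([440, 279], [0.429, -0.315]), ([443, 248], [0.514, -0.324])]
col base scene [ 0.511 -0.317]
col top [ 0.5   -0.325  0.211]
tips? [ 0.431 -0.29   0.216]
tips? [ 0.464 -0.244  0.216]
160 ##############################################............
162 .........##########################.#########.............
164 ........#####################################.............
166 .......#######################################............
168 .....################################################.....
170 .....#############################################.#######
172 ...############################.##########################
174 ...######################...##############################
176 ....#############.....####################################
178 ..............############################################
180 ....##....#####.....#.#######.........#######...##########
182 .....#####....#.............................##############
184 .........##..........................########.........####
186 ...........#######.............#######....................
188 ............##########..########..........................
190 ............#######..####.................................
192 ............#######.......................................
194 .............#######......................................
```

Call:
drive_tool:
  plan: [-1,-0.15,-0.05,0,0,0,0.02,-1,-0.3,-0.1,0,0,0,0.05,-1,-0.45,-0.15,0,0,0,0.08,-1,-0.6,-0.2,0,0,0,0.11,-1,-0.75,-0.25,0,0,0,0.14,-1,-0.9,-0.3,0,0,0,0.149,-1,-0.9,-0.3,0,0,0,0.149]

```text
clock: 30.02
eef_pos: [0.3767, 0.1301, 0.3068]
tcp_rot: [2.534, 1.854, -0.011]
ft_force: [-1.0, 0.5, -2.9]
grip_width: 0.0072
gripper_force: 79.0
```

```bash
python3 - <<'E'
from h import *
st();move([.34,-.276,.312])
E
```

```text
[-180.5  164.1] [0.3767 0.1301 0.3068] yaw 68.6 [-1.   0.5 -2.9] 0.007207481311896944
shift [-1.9909  0.4391 -0.0131]
```

Call:
drive_tool:
  plan: [-1,-0.15,0.03,0,0,0,0,-1,-0.3,0.06,0,0,0,0,-1,-0.45,0.09,0,0,0,0,-1,-0.6,0.13,0,0,0,0,-1,-0.75,0.16,0,0,0,0,-1,-0.9,0.2,0,0,0,0,-1,-1,0.22,0,0,0,0,-1,-1,0.22,0,0,0,0]

```text
clock: 30.68
eef_pos: [0.361, -0.0722, 0.3071]
tcp_rot: [-2.534, -1.857, 0.006]
ft_force: [-0.4, 1.3, -2.4]
grip_width: 0.0072
gripper_force: 79.0
```

Call:
drive_tool:
  plan: [-1,-0.15,0.03,0,0,0,0,-1,-0.3,0.06,0,0,0,0,-1,-0.45,0.09,0,0,0,0,-1,-0.6,0.13,0,0,0,0,-1,-0.75,0.16,0,0,0,0,-1,-0.9,0.2,0,0,0,0,-1,-1,0.22,0,0,0,0,-1,-1,0.22,0,0,0,0,-1,-1,0.22,0,0,0,0]

```text
clock: 31.43
eef_pos: [0.3441, -0.2727, 0.3069]
tcp_rot: [-2.528, -1.858, -0.001]
ft_force: [-1.0, 1.0, -2.3]
grip_width: 0.0072
gripper_force: 79.0
```

```bash
python3 - <<'E'
from h import *
st();d=cam('wrist','w15.png');reds(d,sense()['eef_pos'][2]+.004)
# stand prongs in the top view now: dark pixels map
t=cam('top','top15.png');print('expected tips px',proj(t,[.4085+.3*.03,-.2955+.95*.03,.216]),proj(t,[.4085-.3*.03,-.2955-.95*.03,.216]))
g=cv2.cvtColor(t['frame'],cv2.COLOR_RGB2GRAY)[230:300,430:485]
for r in range(0,70,2): print(230+r,''.join('#' if x<75 else '.' for x in g[r]))
move([.34,-.276,.234])
E
```

```text
[-239.5 -235.6] [ 0.3441 -0.2727  0.3069] yaw 68.9 [-1.   1.  -2.3] 0.007159506973893939
red px [326. 298.] n 4567 mid [ 0.3458 -0.2688  0.3112] len 0.104 yaw -0.302
expected tips px [441.  277.7] [466.  286.2]
230 .......................................................
232 .......................................................
234 .......................................................
236 .......................................................
238 .......................................................
240 .......................................................
242 ..........................###..........................
244 ........................########.......................
246 .....................#############.....................
248 ................#...###########........................
250 ............#####...#######............................
252 ...........#####...####................................
254 ............###.....#..................................
256 .......................................................
258 ......................................#.#....
[... 542 characters left out ...]
........
278 .......................................###.............
280 ..................................########.............
282 ..................................#########......###..#
284 .................................##########......######
286 .................................####....##.....#######
288 ................................##############.########
290 ...............................#############......#####
292 ..............................###########........######
294 .............................###########........##.....
296 .............................#########.................
298 ...........................##########.......#..........
shift [-0.0284 -0.0124  0.3676]
```

Call:
drive_tool:
  plan: [-1,0,0,0.15,0,0,0,-1,0,0,0.28,0,0,0,-1,0,0,0.36,0,0,0,-1,0,0,0.36,0,0,0,-1,-0.003,0.08,0.36,0,0,0,-1,-0.006,0.16,0.36,0,0,0,-1,-0.008,0.24,0.36,0,0,0,-1,-0.01,0.32,0.36,0,0,0,-1,-0.012,0.4,0.36,0,0,0,-1,-0.013,0.46,0.36,0,0,0]

```text
clock: 32.37
eef_pos: [0.4332, -0.3025, 0.2378]
tcp_rot: [2.527, 1.863, 0.002]
ft_force: [0.5, -0.6, -1.9]
grip_width: 0.0065
gripper_force: 79.0
```

Call:
drive_tool:
  plan: [-1,0,0,0,0,0,0,-1,0,0,0,0,0,0]

```text
clock: 32.53
eef_pos: [0.4314, -0.3022, 0.2368]
tcp_rot: [-2.528, -1.864, 0.001]
ft_force: [-0.3, 0.5, -2.2]
grip_width: 0.0073
gripper_force: 79.0
```

```bash
python3 - <<'E'
from h import *
st();move([.4314,-.3026,.195])
E
```

```text
[-154.4 -270.8] [ 0.4314 -0.3022  0.2368] yaw 69.0 [-0.3  0.5 -2.2] 0.00729445082048642
shift [-0.0017  0.0006  0.2092]
```

Lower it until the prongs take the weight.

Call:
drive_tool:
  plan: [-1,0,0,0.05,0,0,0,-1,0,0,0.1,0,0,0,-1,0,0,0.15,0,0,0,-1,0,0,0.18,0,0,0,-1,0,0,0.2,0,0,0,-1,0,0,0.21,0,0,0,-1,0,0,0.21,0,0,0]

```text
clock: 33.12
eef_pos: [0.4305, -0.3023, 0.1946]
tcp_rot: [-2.529, -1.861, 0.001]
ft_force: [-0.4, 1.1, -0.8]
grip_width: 0.0068
gripper_force: 79.4
```

```bash
python3 - <<'E'
from h import *
st()
E
```

```text
[-155.3 -270.9] [ 0.4305 -0.3023  0.1946] yaw 68.9 [-0.4  1.1 -0.8] 0.006832068350143423
```

Call:
drive_tool:
  plan: [-1,0,0,0.01,0,0,0,-1,0,0,0.02,0,0,0,-1,0,0,0.02,0,0,0]

```text
clock: 33.37
eef_pos: [0.4309, -0.3027, 0.194]
tcp_rot: [2.528, 1.861, -0.0]
ft_force: [-6.4, 4.0, 17.8]
grip_width: 0.0071
gripper_force: 81.3
```

Call:
drive_tool:
  plan: [-1,0,0,-0.018,0,0,0,-1,0,0,-0.018,0,0,0,-0.3,0,0,-0.018,0,0,0,-0.3,0,0,-0.018,0,0,0,-0.3,0,0,-0.018,0,0,0,-0.3,0,0,-0.018,0,0,0,-0.3,0,0,-0.1,0,0,0,-0.3,0,0,-0.25,0,0,0,-0.3,0,0,-0.45,0,0,0,-0.3,0,0,-0.6,0,0,0]

```text
clock: 34.2
eef_pos: [0.4315, -0.303, 0.3126]
tcp_rot: [2.529, 1.862, 0.0]
ft_force: [1.6, -0.3, -0.4]
grip_width: 0.03
gripper_force: 0.0
```

```bash
python3 - <<'E'
from h import *
st();d=cam('wrist','w16.png');reds(d,.199); reds(cam('scene'),.199,15)
E
```

```text
[-154.4 -271.6] [ 0.4315 -0.303   0.3126] yaw 68.9 [ 1.6 -0.3 -0.4] 0.029958346643982735
red px [326. 236.] n 1760 mid [ 0.4321 -0.3049  0.199 ] len 0.1145 yaw -0.301
red px [209. 174.] n 107 mid [ 0.4353 -0.3     0.199 ] len 0.1217 yaw -0.333
red px [497. 214.] n 118 mid [0.358  0.4035 0.199 ] len 0.1015 yaw 0.961
red px [374. 232.] n 114 mid [0.5211 0.1594 0.199 ] len 0.1066 yaw -0.634
red px [566. 330.] n 184 mid [0.6791 0.5692 0.199 ] len 0.1039 yaw 0.945
```

Call:
drive_tool:
  plan: [-0.3,0.3,-0.1,-0.3,0,0,0,-0.3,1,0.2,-0.1,0,0,0,-0.3,1,0.4,0,0,0,0,-0.3,1,0.7,0,0,0,0,-0.3,1,0.7,0,0,0,0.15,-0.3,1,0.7,0.1,0,0,0.2,-0.3,1,0.7,0.1,0,0,0.25,-0.3,1,0.7,0.1,0,0,0.3,-0.3,1,0.7,0.1,0,0,0.35,-0.3,1,0.7,0.1,0,0,0.35]

```text
clock: 35.13
eef_pos: [0.6246, -0.1527, 0.288]
tcp_rot: [-3.036, -0.798, 0.005]
ft_force: [1.0, 0.5, -0.3]
grip_width: 0.0296
gripper_force: 0.0
```

```bash
python3 - <<'E'
from h import *
st();import pickle;d=cam('wrist','w17.png');pickle.dump(d,open('w17.pkl','wb'));print([x for x in studs(d) if -130<x[0][1]<120])
h=cv2.cvtColor(d['frame'],cv2.COLOR_RGB2HSV);m=cv2.inRange(h,(27,200,120),(33,255,255))
w=np.array([jl(ray(d,*p,.025)) for p in np.argwhere(m)[::5,::-1].astype(float)]); w=w[(w[:,0]>41)&(w[:,0]<49)];print('strip y',np.percentile(w[:,1],[0.5,99.5]))
v=cv2.cvtColor(d['frame'],cv2.COLOR_RGB2HSV)
# pin tops: bright, unsaturated blobs inside plate region
for y in(80,0,-80):
    c=proj(d,jw(5,y,44)).astype(int); r=12; p=v[c[1]-r:c[1]+r,c[0]-r:c[0]+r]; q=np.argwhere((p[...,1]<40)&(p[...,2]>200)); 
    print(y,c,len(q),jl(ray(d,*(q.mean(0)[::-1]+c-r),.044)) if len(q) else '')
E
```

```text
[  48.2 -134.3] [ 0.6246 -0.1527  0.288 ] yaw 25.7 [ 1.   0.5 -0.3] 0.02960956471933292
[(array([176. ,  40.1]), np.int32(1445), array([228.1,  20.9])), (array([27. , 81.5]), np.int32(31), array([148.1, 137.5])), (array([26.9,  1.3]), np.int32(28), array([214. , 168.5])), (array([ 26.9, -80.1]), np.int32(28), array([277.5, 198.2])), (array([-131.5,  -56.8]), np.int32(19), array([214.2, 297.4]))]
strip y [-90.5425 153.0125]
80 [131 157] 243 [-1.1 82.9]
0 [200 189] 228 [-2.   3.6]
-80 [266 219] 200 [ -2.8 -78.4]
```

```bash
python3 -c "
from h import *
reds(cam('scene'),.199,60)
print(ctrl.finish_job())"
```

```text
red px [497. 214.] n 118 mid [0.358  0.4035 0.199 ] len 0.1015 yaw 0.961
red px [374. 232.] n 116 mid [0.5211 0.1594 0.199 ] len 0.1066 yaw -0.634
red px [566. 330.] n 184 mid [0.6791 0.5692 0.199 ] len 0.1039 yaw 0.945
the job is handed in; nothing more can be done
None
```

I handed the job in, and no verdict came back. The gate measured about 40 mm open, all three plates were pushed against the bar until it stopped them, the steel basket measured within a few millimetres of its seat on the prongs, and the jar, ring clamp and loupe were never approached. In the last scene picture before hand-in the basket's handle wasn't detected (perhaps hidden by the arm), and the plates' final angles were inferred from the pushes and marker positions, not measured.

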